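# Change the filter cartridge of a labware dryer and load it with washed jars

## Robot

A 7-joint arm with a two-finger parallel gripper is mounted at the origin on the work surface. World frame = base frame: x ahead of the robot, y to its left, z up, the work surface at z = 0. Lengths are in m, angles in rad, forces in N, time in s.
With the tool pointing down it reaches from about 0.4 to 0.85 m from the base axis. Payload 4.5 kg.
Tool frame: the origin (TCP) lies midway between the tips of the shut fingers; the grasp point (between the pads) lies 19 mm behind it; x points along the fingers, y is the direction in which the jaws open and shut, and the axes are right-handed (so a half turn about x gives the same grasp; the last joint's range is limited). The gripper opens to 88 mm and grips with 3 to 60 N. Pads are 18 mm wide; open, the fingers measure 123 mm over their backs; the gripper's body (75 mm by 187 mm) begins 45 mm behind the grasp point.
Start: joints at [1.274, 0.689, -0.195, 1.565, 0.157, 0.902, -0.215], TCP at [0.203, -0.591, 0.239] pointing down, gripper open.
Joint ranges: [-3.01, 3.01], [-0.46, 2.08], [-1.47, 1.51], [0.13, 2.56], [-1, 4.14], [0.04, 2.09], [-2.66, 2.66]. Speed limits (rad/s): [2.57, 2.57, 3.14, 3.14, 3.14, 3.14, 3.14].

## Interface

Orientations are given as a unit quaternion [x, y, z, w].
In Python, from plant import r gives the robot as it stands.
- The arm moves only by the tool arm_command, never from a script. Its argument "plan" is a list of rows, each a list of 5 numbers: the finger opening in m, from 0 to 0.0881, then the shift along the tool's x, y, z in m, then the turn about the tool's x in rad. In form: [[grip, dx, dy, dz, roll], ...]. A call has 1 to 12 rows; each row shifts and turns the commanded pose from where the row before left it, along the tool's axes as they then stand; what a row does not reach is not made up. A row lasts 1/8 s, in which the tool goes at most 62.5 mm and 10.7 degrees, less where a joint would pass 70% of its speed; a pose out of reach is approached as far as the arm can. A call is refused whole if a number of a shift passes 0.0625 or a number of a turn 0.188, either way. A call with a gripper value outside its range is refused whole. The fingers move at their own pace and stop on an object; "force" is the grip in N (left out, the last holds). Time passes only in rows, so rows that do not move let the fingers close. It gives the time, the measured TCP pose, the force and the opening at its end, in the units of the state.
- r.get_state(): the state, without advancing time (a new reading comes with each control period).
- r.snapshot(name): name is "scene" or "top" or "wrist"; returns (picture, depth): 384x512x3 uint8, red, green, blue; 384x512 float32, m along the optical axis (not along the pixel's ray), 0 where there is no reading.
- r.calibration(name): a dict with "fx", "fy", "cx", "cy" (pixels), "k1" (the pictures are not rectified: a ray, as slopes to the right and down, at radius r is drawn at 1 + k1 r^2 times it, then the intrinsics apply), "eye" and "orientation" of the camera in the world; the wrist camera has in their place "mount" (4x4, takes a point from camera to tool coordinates, whose origin is the TCP and whose axes are the tool frame's). Camera axes: x right, y down, z forward; pixel columns grow to the right and rows downward; lengths in m; the calibration is good to about 2 mm. A picture is of the moment at which its call begins: read the wrist's pose just before it. calibration takes no time and is no camera call.
- r.finish_job(): hands the job in, once; it reports no verdict.
The state is a dict: "clock": time; "q": joint angles; "qd": joint speeds; "joint_torque": joint torques, N m; "tool_pos": TCP position; "eef_rot": TCP orientation; "contact_force": force on the tool from outside, world axes, zero at the start; "moment": the same for the moment, N m; "opening": opening from 0.0 (shut) to 1.0 (fully open).
Only numpy, scipy, OpenCV 4.12 (cv2) and the standard library are available. Lean on these libraries where they do the work, as an engineer would, in place of code of your own. Each camera call takes 0.05 s, during which the arm holds its last target.

## Task

Get the labware dryer on the wash-room counter going: first swing its clamp up, take the spent filter cartridge out of the cradle and put it in the open steel bin; then set the fresh cartridge upright in the cradle and bring the clamp fully down so that the cartridge is driven home. Put every washed jar that lies on the mat mouth down over a drying peg of its own, with its rim resting on the dryer. When all that is in place, press the start button, and leave the tube rack and the wash bottle where they are.

Things in the scene. Friction and masses are not known exactly. Their poses are not given: they have to be found in the camera images.
- dryer: white labware dryer, a low box fixed to the counter, 150 (x) x 435 (y) mm seen in its own axes; origin on the counter under it; own x points away from the robot at yaw 0, own z up. From own y = -105 to 240 mm its top is 50 mm high and carries three steel pegs and the start button; from y = -195 to -105 mm it is 65 mm high and holds the cartridge cradle with the steel clamp over it. It starts at any small yaw.
- peg0 (a point): foot of the first peg (on the dryer's top, 50 mm above the counter; dryer frame 0, 130 mm). Each peg is a round steel rod, 12 mm thick, standing 50 mm above this point. Axes as the dryer's.
- peg1 (a point): foot of the second peg (dryer frame 0, 40 mm), same as peg0
- peg2 (a point): foot of the third peg (dryer frame 0, -50 mm), same as peg0
- cradle (a point): middle of the cradle pocket at the height where the underside of a fully home cartridge lies, 20 mm above the counter (dryer frame -5, -150 mm). The pocket is 60 mm (dryer x) by 48 mm (dryer y), open at the top, its edges 65 mm above the counter. A spring plunger in it carries an inserted cartridge 8 mm too high (3 N there) until the clamp presses it down (about 5 N when home). Axes as the dryer's.
- clamp (a joint): angle of the clamp in rad: 0 = closed (arm level, cartridge home), 1.57 = arm upright, 1.9 = stop. A steel arm hinged beyond the cradle that reaches over it towards the robot; its pad, 70 mm from the hinge, presses on the cartridge's rib. The stiff hinge (0.5 N m of friction) stays wherever it is left. Should be about 1.5 or more for a gripper to get at the cradle from above.
- clamp_hinge (a point): point on the clamp's hinge axis above the cradle's middle line (dryer frame 65, -150 mm, 101 mm above the counter). The axis runs along the dryer's y.
- clamp_grip (a point): place to take the clamp: on the free part of its black round handle bar, 12 mm thick, which runs along the dryer's y, 125 mm from the hinge axis, sticking out 76 mm beyond the arm on the -y side; this point is 58 mm to -y of the arm's middle line. With the clamp closed it is 101 mm above the counter, and it rises on an arc of 125 mm about the hinge, back over the hinge, as the clamp opens.
- start (a joint): travel of the start button in m: 0 = up, 0.006 = fully pressed (about 5 N); it springs back
- start_top (a point): top centre of the round start button, 26 mm wide, standing on the dryer's top near its +y end (dryer frame 0, 210 mm); pressed straight down
- spent: spent filter cartridge, in the cradle at the start (sprung up 8 mm, clamp partly raised). Grey block 56 (x) x 44 (y) x 45 (z) mm, its lowest 10 mm stepped in by 4 mm all round, with a black grip rib on top, 40 mm long (x), 14 mm thick (y), 24 mm high: 69 mm high in all. Origin at the centre of its underside, z up; works either way round. 120 g
- fresh: fresh filter cartridge, same size and look as the spent one, standing on the counter to the robot's right
- bin: open steel bin fixed to the counter, 126 mm square, 60 mm high, walls 5 mm; origin at the centre of its underside. It and the fresh cartridge stand side by side to the robot's right; which of them is nearer the mat varies
- bin_in (a point): centre of the bin's inner floor
- mat: black rubber drip mat fixed to the counter, 190 x 400 mm, 4 mm thick; origin at the centre of its underside; the jars lie on it
- jar0: white plastic square jar, open at one end, 48 x 48 mm outside, 64 mm long, walls 3 mm, bottom 4 mm (inside 42 x 42 x 60 mm), 70 g. Origin at its very centre; its own x axis runs along its length and points out of the mouth. It lies on its side on the mat, mouth towards the robot, give or take some 25 degrees; placed well, its x axis points straight down and its centre is 32 mm above the dryer's top. Two or three jars are there; absent ones read None throughout
- jar1: white plastic square jar, open at one end, 48 x 48 mm outside, 64 mm long, walls 3 mm, bottom 4 mm (inside 42 x 42 x 60 mm), 70 g. Origin at its very centre; its own x axis runs along its length and points out of the mouth. It lies on its side on the mat, mouth towards the robot, give or take some 25 degrees; placed well, its x axis points straight down and its centre is 32 mm above the dryer's top. Two or three jars are there; absent ones read None throughout
- jar2: white plastic square jar, open at one end, 48 x 48 mm outside, 64 mm long, walls 3 mm, bottom 4 mm (inside 42 x 42 x 60 mm), 70 g. Origin at its very centre; its own x axis runs along its length and points out of the mouth. It lies on its side on the mat, mouth towards the robot, give or take some 25 degrees; placed well, its x axis points straight down and its centre is 32 mm above the dryer's top. Two or three jars are there; absent ones read None throughout
- tube_rack: bystander: white rack with capped sample tubes, 60 x 170 x 96 mm; leave alone. Origin under its centre
- wash_bottle: bystander: white bottle, 60 mm wide, 140 mm high; leave alone. Origin under its centre
Not all that is in view belongs to the job. What is shaped like the jar0 but blue or orange is not meant.

How it is judged:
On the way, in this order (a step that is already met when the one before it is completed fails the run):
1. the spent cartridge lies in the bin (horizontal distance between spent and bin_in below 0.075 m and height (world z) of spent below 0.078 m), for 0.2 s.
2. the fresh cartridge is home in the cradle with the clamp closed on it (z of fresh in the frame of cradle below 0.004 m and horizontal distance between fresh and cradle below 0.006 m and angle between fresh's own z axis and vertical below 0.1 rad and value of joint clamp below 0.06 rad), for 0.3 s.
3. with the cartridge clamped home and every jar mouth down on a peg, the start button is pressed (all of step 2 and value of joint start above 0.004 m and angle between each of jar0, jar1, jar2's own x axis and vertical above 2.95 rad and ((horizontal distance between jar0 and peg0 below 0.026 m and z of jar0 in the frame of peg0 below 0.038 m) or (horizontal distance between jar0 and peg1 below 0.026 m and z of jar0 in the frame of peg1 below 0.038 m) or (horizontal distance between jar0 and peg2 below 0.026 m and z of jar0 in the frame of peg2 below 0.038 m)) and ((horizontal distance between jar1 and peg0 below 0.026 m and z of jar1 in the frame of peg0 below 0.038 m) or (horizontal distance between jar1 and peg1 below 0.026 m and z of jar1 in the frame of peg1 below 0.038 m) or (horizontal distance between jar1 and peg2 below 0.026 m and z of jar1 in the frame of peg2 below 0.038 m)) and ((horizontal distance between jar2 and peg0 below 0.026 m and z of jar2 in the frame of peg0 below 0.038 m) or (horizontal distance between jar2 and peg1 below 0.026 m and z of jar2 in the frame of peg1 below 0.038 m) or (horizontal distance between jar2 and peg2 below 0.026 m and z of jar2 in the frame of peg2 below 0.038 m))), for 0.05 s.
At the end, for the whole second after the job is handed in: Spent cartridge in the bin; fresh one upright in the cradle within 6 mm, less than 4 mm above home, clamp below 0.06 rad; every jar mouth down within 0.19 rad, centre within 26 mm of a peg and less than 38 mm above its foot; button up; all at rest (all of step 1 and all of step 2 and angle between each of jar0, jar1, jar2's own x axis and vertical above 2.95 rad and ((horizontal distance between jar0 and peg0 below 0.026 m and z of jar0 in the frame of peg0 below 0.038 m) or (horizontal distance between jar0 and peg1 below 0.026 m and z of jar0 in the frame of peg1 below 0.038 m) or (horizontal distance between jar0 and peg2 below 0.026 m and z of jar0 in the frame of peg2 below 0.038 m)) and ((horizontal distance between jar1 and peg0 below 0.026 m and z of jar1 in the frame of peg0 below 0.038 m) or (horizontal distance between jar1 and peg1 below 0.026 m and z of jar1 in the frame of peg1 below 0.038 m) or (horizontal distance between jar1 and peg2 below 0.026 m and z of jar1 in the frame of peg2 below 0.038 m)) and ((horizontal distance between jar2 and peg0 below 0.026 m and z of jar2 in the frame of peg0 below 0.038 m) or (horizontal distance between jar2 and peg1 below 0.026 m and z of jar2 in the frame of peg1 below 0.038 m) or (horizontal distance between jar2 and peg2 below 0.026 m and z of jar2 in the frame of peg2 below 0.038 m)) and value of joint start below 0.002 m and linear speed of each of jar0, jar1, jar2, spent, fresh below 0.02 m/s); the robot touches nothing.
It fails at once if the tube rack is pushed away or knocked over (moved more than 40 mm or tipped) (distance of tube_rack from where it was at the start of the episode above 0.04 m or angle between tube_rack's own z axis and vertical above 0.4 rad).
It fails at once if the wash bottle is pushed away or knocked over (moved more than 40 mm or tipped) (distance of wash_bottle from where it was at the start of the episode above 0.04 m or angle between wash_bottle's own z axis and vertical above 0.4 rad).
Of jar0, jar1, jar2 only 2 to 3 are there at a start; the rules pass over those that are not, and their reading is None.
At some moment in a run one of jar0, jar1, jar2, fresh may be knocked a few centimetres aside while the robot is not near it.
It also fails if it takes over 210 s, if anything falls off the work surface, if the arm or the gripper's body presses on something with over 40 N, if the wrist force passes 120 N, or if a joint passes its speed limit or range.

## Working session

There is one attempt and no reset: what is moved stays moved. The work goes in short steps, Python scripts to look and compute and a tool call to move; the robot and the scene stay as the last step left them, time stands still between calls to the robot, and variables do not carry over. Pictures are saved under pics/ and viewed, and the job is handed in when it is done.

Besides the shell and the picture viewer there is one more tool, called after "Request:" in YAML: its name, and indented under it one key for each argument. arm_command: Moves the arm, as the interface text tells. Its arguments: {"type":"object","properties":{"plan":{"type":"array","items":{"type":"array","items":{"type":"number"}}},"force":{"type":"number"}},"required":["plan"]}

```bash
ls; mkdir -p pics
python3 - <<'E'
from plant import r
import cv2
print(r.get_state())
for n in ("scene","top","wrist"):
    print(n,r.calibration(n))
    p,d=r.snapshot(n)
    cv2.imwrite(f"pics/a_{n}.png",p[:,:,::-1])
    import numpy as np
    np.savez(f"pics/a_{n}.npz",p=p,d=d)
E
```

```text
pics
{'clock': 0.0, 'q': array([ 1.27378802,  0.68999039, -0.19450291,  1.56632605,  0.1573032 ,
        0.90248317, -0.21509759]), 'qd': array([-5.95779509e-04,  7.06703908e-04, -6.34362247e-04, -3.12355958e-07,
        9.96515197e-04, -1.85525605e-03,  1.55508108e-03]), 'joint_torque': array([-4.02036840e-04, -5.27558863e+01, -1.26738746e+00, -1.53432173e+01,
       -5.26955375e-02,  6.31632764e-03,  1.68147799e-04]), 'tool_pos': array([ 0.20275097, -0.59054376,  0.23791054]), 'eef_rot': array([-0.69729782, -0.11707639,  0.69760474, -0.11582959]), 'contact_force': array([ 0.07619201, -0.80334899, -0.47553942]), 'moment': array([0.01405386, 0.03563737, 0.04404028]), 'opening': 0.9988549691768375}
scene {'fx': 355.3871860276098, 'fy': 355.3871860276098, 'cx': 261.6568925667318, 'cy': 197.9177217773568, 'k1': -0.10279821784653033, 'eye': array([0.94794352, 0.56446706, 1.04023472]), 'orientation': array([ 0.35726671,  0.87596201, -0.30152405, -0.11888781])}
top {'fx': 361.99248412150973, 'fy': 361.99248412150973, 'cx': 257.70271608449286, 'cy': 194.75989885985922, 'k1': -0.047556024935887425, 'eye': array([0.26538826, 0.03527524, 1.06944012]), 'orientation': array([-0.6979997 ,  0.71014955, -0.0616458 ,  0.06843856])}
wrist {'fx': 309.99381891773584, 'fy': 309.99381891773584, 'cx': 258.0381311017374, 'cy': 195.37546610587094, 'k1': -0.056950724158706674, 'mount': array([[-1.52243505e-03, -2.80631840e-01,  9.59814280e-01,
        -1.46900546e-01],
       [ 9.99998579e-01,  2.67230973e-04,  1.66430782e-03,
        -1.23555894e-04],
       [-7.23549869e-04,  9.59815450e-01,  2.80631035e-01,
        -7.20899957e-02],
       [ 0.00000000e+00,  0.00000000e+00,  0.00000000e+00,
         1.00000000e+00]])}
```

View pics/a_scene.png

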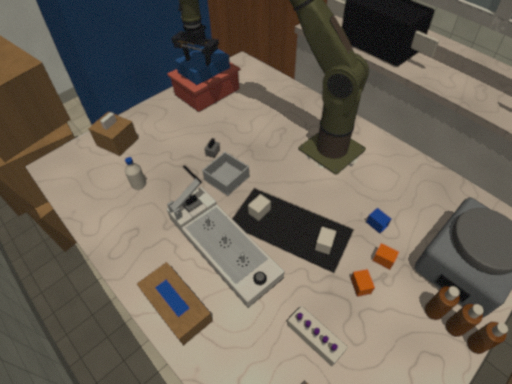

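View pics/a_top.png

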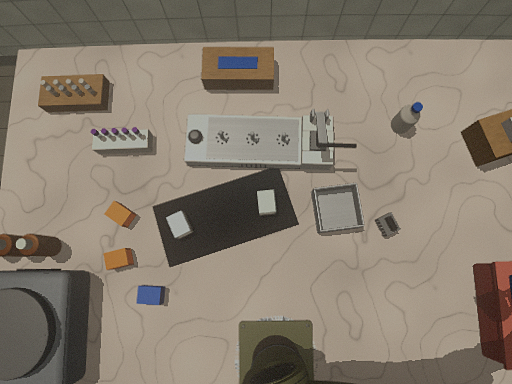

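View pics/a_wrist.png

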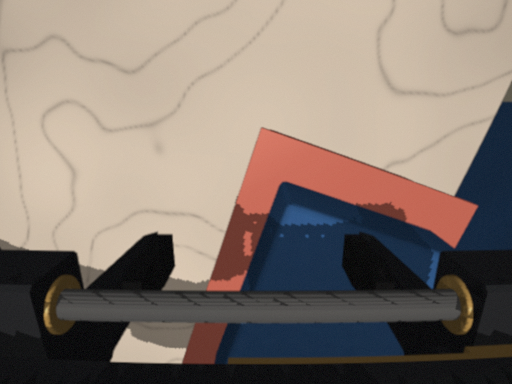

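```bash
cat > h.py <<'E'
import numpy as np, cv2
from scipy.spatial.transform import Rotation as R
from plant import r
def campose(n,st=None):
    c=r.calibration(n)
    if n=="wrist":
        st=st or r.get_state()
        T=np.eye(4);T[:3,:3]=R.from_quat(st['eef_rot']).as_matrix();T[:3,3]=st['tool_pos']
        T=T@c['mount']
    else:
        T=np.eye(4);T[:3,:3]=R.from_quat(c['orientation']).as_matrix();T[:3,3]=c['eye']
    return c,T
def rays(c,uv):
    K=np.array([[c['fx'],0,c['cx']],[0,c['fy'],c['cy']],[0,0,1]])
    p=cv2.undistortPoints(np.array(uv,float).reshape(-1,1,2),K,np.array([c['k1'],0,0,0,0.]))[:,0]
    return np.c_[p,np.ones(len(p))]
def onplane(c,T,uv,z):
    d=rays(c,uv)@T[:3,:3].T; e=T[:3,3]
    return e+d*((z-e[2])/d[:,2])[:,None]
def atdepth(c,T,uv,dep):
    uv=np.atleast_2d(uv); z=np.array([dep[int(round(v)),int(round(u))] for u,v in uv])
    return (rays(c,uv)*z[:,None])@T[:3,:3].T+T[:3,3]
def cloud(c,T,dep):
    h,w=dep.shape; u,v=np.meshgrid(np.arange(w),np.arange(h))
    P=(rays(c,np.c_[u.ravel(),v.ravel()])*dep.reshape(-1,1))@T[:3,:3].T+T[:3,3]
    P[dep.ravel()==0]=np.nan
    return P.reshape(h,w,3)
def project(c,T,P):
    q=(np.atleast_2d(P)-T[:3,3])@T[:3,:3]; s=q[:,:2]/q[:,2:]; s=s*(1+c['k1']*(s**2).sum(1))[:,None]
    return s*[c['fx'],c['fy']]+[c['cx'],c['cy']]
def snap(n,name):
    st=r.get_state(); c,T=campose(n,st); p,d=r.snapshot(n)
    cv2.imwrite(f"pics/{name}.png",p[:,:,::-1]); np.savez(f"pics/{name}.npz",p=p,d=d,T=T)
    return c,T,p,d
def crop(p,x0,y0,x1,y1,f,name):
    cv2.imwrite(f"pics/{name}.png",cv2.resize(p[y0:y1,x0:x1,::-1],None,fx=f,fy=f,interpolation=cv2.INTER_CUBIC))
def yaw(st=None):
    st=st or r.get_state(); M=R.from_quat(st['eef_rot']).as_matrix(); return M
def todo(target,ydir=None):
    """target TCP world; ydir = wanted world angle of tool y (mod pi). prints shift in tool axes now, then roll"""
    st=r.get_state(); M=R.from_quat(st['eef_rot']).as_matrix()
    s=M.T@(np.array(target)-st['tool_pos']); out=[np.round(s,4)]
    a=np.arctan2(M[1,1],M[0,1])
    if ydir is not None:
        # roll about tool x (down): positive roll turns world yaw negative
        d=-(ydir-a); d=(d+np.pi/2)%np.pi-np.pi/2
        out.append(round(d,4))
    print("tool y angle",round(a,4),"q7",round(st['q'][6],3),"shift",out)
E
python3 - <<'E'
from h import *
M=yaw(); print(M.round(3))
p=np.load("pics/a_top.npz");d=p['d'];p=p['p']
c,T=campose("top")
crop(p,170,90,370,250,4,"b_top")
P=cloud(c,T,d)
for uv in [(50,330),(150,190),(225,140),(240,150),(338,210),(178,222),(266,200),(315,160)]:
    print(uv,P[uv[1],uv[0]].round(4))
p=np.load("pics/a_scene.npz")['p']
crop(p,140,130,340,290,4,"b_scene")
E
```

```text
[[-0.001  0.325 -0.946]
 [ 0.001 -0.946 -0.325]
 [-1.    -0.001  0.   ]]
(50, 330) [0.1082 0.5519 0.1717]
(150, 190) [0.4851 0.3701 0.0017]
(225, 140) [0.6203 0.1371 0.0543]
(240, 150) [0.5893 0.0932 0.0525]
(338, 210) [ 0.4136 -0.1939  0.0038]
(178, 222) [0.3806 0.2705 0.0527]
(266, 200) [0.4396 0.0201 0.0511]
(315, 160) [ 0.551  -0.1227  0.0657]
```

View pics/b_top.png

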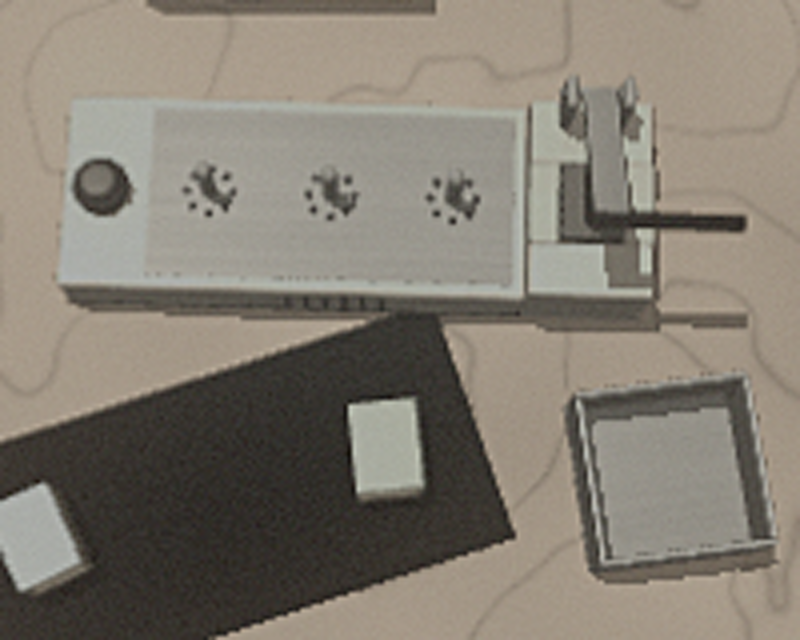

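View pics/b_scene.png

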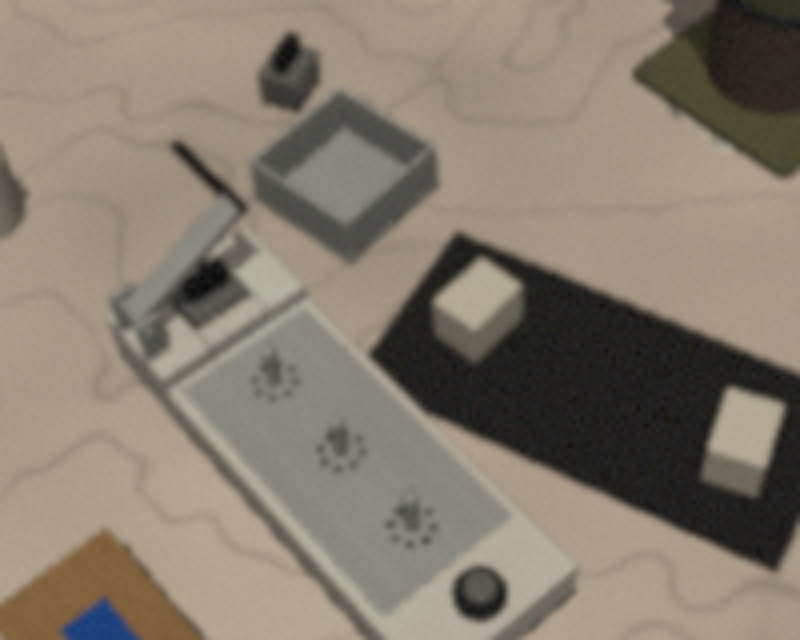

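```bash
cat > m.py <<'E'
from h import *
def rect(P):
    (cx,cy),(w,h),a=cv2.minAreaRect(P[:,:2].astype(np.float32)*1000)
    return np.round([cx,cy,w,h,a],1)
def jars(p,d,c,T):
    P=cloud(c,T,d); out=[]
    hsv=cv2.cvtColor(p,cv2.COLOR_RGB2HSV)
    m=((hsv[...,2]>120)&(hsv[...,1]<70)&(np.abs(P[...,2]-.052)<.012)&(P[...,0]<.53)&(P[...,0]>.25)&(np.abs(P[...,1]-.15)<.3)).astype(np.uint8)
    n,l,s,ce=cv2.connectedComponentsWithStats(m)
    for i in range(1,n):
        if s[i,4]<60: continue
        v,u=np.nonzero(l==i); Q=onplane(c,T,np.c_[u,v],.052)
        print("blob",s[i],"rect",rect(Q),"z",np.nanmedian(P[v,u,2]).round(4)); 
    return m
E
python3 - <<'E'
from m import *
f=np.load("pics/a_top.npz");d=f['d'];p=f['p'];c,T=campose("top")
P=cloud(c,T,d)
jars(p,d,c,T)
# dryer top
m=((np.abs(P[...,2]-.052)<.006)&(P[...,0]>.5)&(P[...,0]<.72)&(P[...,1]<.3)&(P[...,1]>-.2)).astype(np.uint8)
m=cv2.morphologyEx(m,cv2.MORPH_OPEN,np.ones((5,5)))
v,u=np.nonzero(m);Q=onplane(c,T,np.c_[u,v],.05);print("dryer top",rect(Q),u.min(),u.max(),v.min(),v.max())
for uv in [(187.5,114.5),(185,161.3),(301.3,164.5),(302.5,115.8)]:print(onplane(c,T,[uv],.05).round(4))
print("high part",[onplane(c,T,[uv],.065)[0].round(4) for uv in [(302.5,116),(301.5,163),(333,163.5)]])
print("button",[onplane(c,T,[(196,136.5)],z)[0].round(4) for z in (.05,.06,.07)],P[136,196])
print("bin rim",[onplane(c,T,[uv],.06)[0].round(4) for uv in [(313,189.5),(355.5,184.5),(363,227),(319,232.5)]])
# fresh
crop(p,360,200,420,245,12,"c_fresh")
crop(p,295,95,375,175,8,"c_clamp")
print("handle",P[144:148,330:358:4,2].round(3))
E
```

```text
blob [257 190  19  23 370] rect [437.3  20.6  63.8  47.5   4.7] z 0.0514
blob [314 190  14  41  66] rect [ 408.3 -132.9  118.1   20.     6.9] z 0.0596
blob [166 211  24  27 385] rect [376.6 271.5  63.8  49.   24.7] z 0.0516
dryer top [626.1  84.7 343.4 150.   87. ] 184 301 114 164
[[0.7049 0.2507 0.05  ]]
[[0.559  0.2548 0.05  ]]
[[ 0.5426 -0.0847  0.05  ]]
[[ 0.6932 -0.0943  0.05  ]]
high part [array([ 0.6863, -0.0924,  0.065 ]), array([ 0.543 , -0.0837,  0.065 ]), array([ 0.5399, -0.1741,  0.065 ])]
button [array([0.6346, 0.2238, 0.05  ]), array([0.631 , 0.2219, 0.06  ]), array([0.6274, 0.2201, 0.07  ])] [0.62912884 0.22021925 0.06936437]
bin rim [array([ 0.4659, -0.1139,  0.06  ]), array([ 0.4782, -0.236 ,  0.06  ]), array([ 0.3566, -0.2492,  0.06  ]), array([ 0.3436, -0.1253,  0.06  ])]
handle [[ 0.16   0.163  0.162  0.159  0.16   0.161  0.16 ]
 [ 0.163  0.159  0.159  0.156  0.161  0.157  0.161]
 [ 0.155  0.157  0.159  0.159  0.157  0.158  0.157]
 [ 0.063 -0.001  0.001  0.001 -0.     0.153  0.153]]
```

View pics/c_fresh.png

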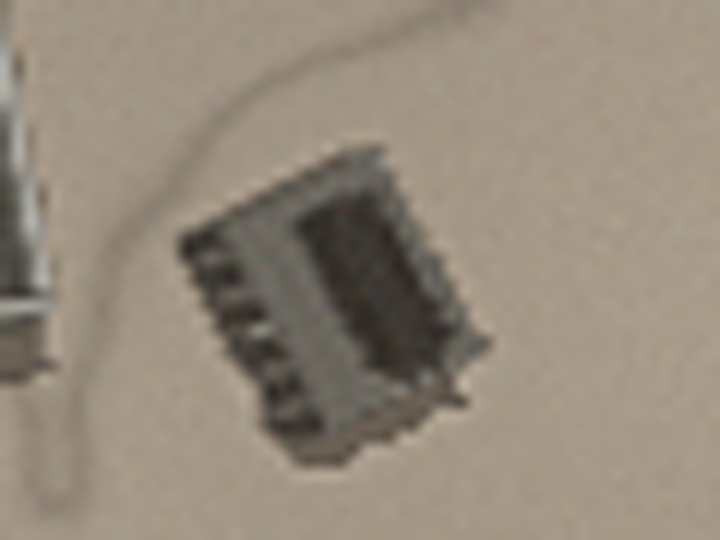

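View pics/c_clamp.png

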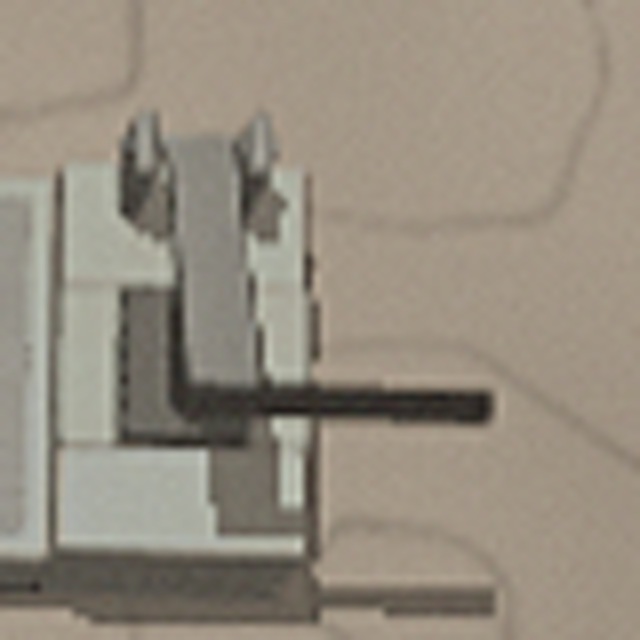

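Run:
```python
from h import *
c,T=campose("top")
print(onplane(c,T,[(330,145),(345,145.5),(356,145.6)],.159).round(4))
todo([.56,-.19,.32],np.radians(-3))
f=np.load("pics/a_top.npz");P=cloud(c,T,f['d'])
print("bottle",P[105:130:4,395:420:4,:].reshape(-1,3).round(3)[:20])
# fresh block top corners z=.045, rib z .069
for uv in [(190,240),(375,150),(485,340),(320,460)]:
    print(onplane(c,T,[(360+uv[0]/12,200+uv[1]/12)],.045).round(4))
for uv in [(300,230),(370,195),(445,350),(385,385)]:
    print("rib",onplane(c,T,[(360+uv[0]/12,200+uv[1]/12)],.069).round(4))
```

```text
[[ 0.5646 -0.1494  0.159 ]
 [ 0.5626 -0.1888  0.159 ]
 [ 0.5618 -0.2178  0.159 ]]
tool y angle -1.24 q7 -0.215 shift [array([-0.0816, -0.2631, -0.468 ]), np.float64(-1.1876)]
bottle [[ 0.746 -0.396  0.001]
 [ 0.746 -0.409 -0.001]
 [ 0.747 -0.422 -0.002]
 [ 0.703 -0.393  0.095]
 [ 0.699 -0.401  0.103]
 [ 0.682 -0.395  0.141]
 [ 0.682 -0.406  0.141]
 [ 0.733 -0.395 -0.001]
 [ 0.732 -0.407  0.   ]
 [ 0.69  -0.379  0.096]
 [ 0.686 -0.387  0.106]
 [ 0.677 -0.389  0.126]
 [ 0.671 -0.394  0.139]
 [ 0.67  -0.405  0.141]
 [ 0.719 -0.393 -0.   ]
 [ 0.686 -0.374  0.078]
 [ 0.679 -0.379  0.093]
 [ 0.675 -0.387  0.102]
 [ 0.672 -0.395  0.111]
 [ 0.669 -0.403  0.117]]
[[ 0.3771 -0.2915  0.045 ]]
[[ 0.3978 -0.3375  0.045 ]]
[[ 0.352 -0.36   0.045]]
[[ 0.3246 -0.3185  0.045 ]]
rib [[ 0.3763 -0.3097  0.069 ]]
rib [[ 0.3842 -0.3267  0.069 ]]
rib [[ 0.3478 -0.3413  0.069 ]]
rib [[ 0.3401 -0.3266  0.069 ]]
```

Request:
arm_command:
  plan:
    - [0.088, -0.041, -0.02, -0.03, 0]
    - [0.088, -0.041, -0.025, -0.045, 0]
    - [0.088, 0, -0.027, -0.05, 0]
    - [0.088, 0, -0.027, -0.05, 0]
    - [0.088, 0, -0.027, -0.05, 0]
    - [0.088, 0, -0.027, -0.05, 0]
    - [0.088, 0, -0.027, -0.05, 0]
    - [0.088, 0, -0.027, -0.05, 0]
    - [0.088, 0, -0.027, -0.045, 0]
    - [0.088, 0, -0.006, -0.048, 0]
  force: 20

```text
clock: 1.4
tool_pos: [0.5667, -0.2113, 0.3187]
eef_rot: [-0.697, -0.118, 0.698, -0.117]
contact_force: [0.6, -0.7, -0.1]
opening: 1.004
```

Request:
arm_command:
  plan:
    - [0.088, 0, 0, 0, -0.17]
    - [0.088, 0, 0, 0, -0.17]
    - [0.088, 0, 0, 0, -0.17]
    - [0.088, 0, 0, 0, -0.17]
    - [0.088, 0, 0, 0, -0.17]
    - [0.088, 0, 0, 0, -0.17]
    - [0.088, 0, 0, 0, -0.168]
    - [0.088, 0, 0, 0, 0]

```text
clock: 2.4
tool_pos: [0.5657, -0.2142, 0.3182]
eef_rot: [-0.513, -0.487, 0.513, -0.486]
contact_force: [-0.4, 0.3, 0.3]
opening: 0.999
```

Run:
```python
from h import *
snap("wrist","d_wrist")
todo([.5626,-.1885,.153-.019],np.radians(-3))
print(r.get_state()['tool_pos'])
```

```text
tool y angle -0.0553 q7 -0.081 shift [array([ 0.1844, -0.0044, -0.0254]), np.float64(-0.003)]
[ 0.56572621 -0.21413911  0.31834903]
```

View pics/d_wrist.png

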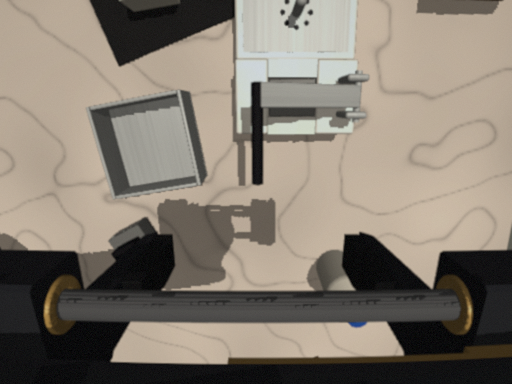

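Run:
```python
from h import *
f=np.load("pics/d_wrist.npz");c=r.calibration("wrist");T=f['T'];P=cloud(c,T,f['d'])
for v in (90,110,130,150,170,180): print(v,P[v,256:261].round(4)[2],onplane(c,T,[(257.5,v)],.158).round(4))
# dryer high-part corners at .065
crop(f['p'],220,0,380,150,5,"d_crop")
```

```text
90 [ 0.5701 -0.1286  0.1613] [[ 0.5696 -0.1284  0.158 ]]
110 [ 0.5691 -0.1467  0.162 ] [[ 0.5686 -0.1468  0.158 ]]
130 [ 0.5681 -0.1654  0.1612] [[ 0.5676 -0.1657  0.158 ]]
150 [ 0.5671 -0.1848  0.1609] [[ 0.5666 -0.1852  0.158 ]]
170 [ 0.566  -0.2045  0.1624] [[ 0.5655 -0.2053  0.158 ]]
180 [ 0.5655 -0.2148  0.1621] [[ 0.5649 -0.2157  0.158 ]]
```

View pics/d_crop.png

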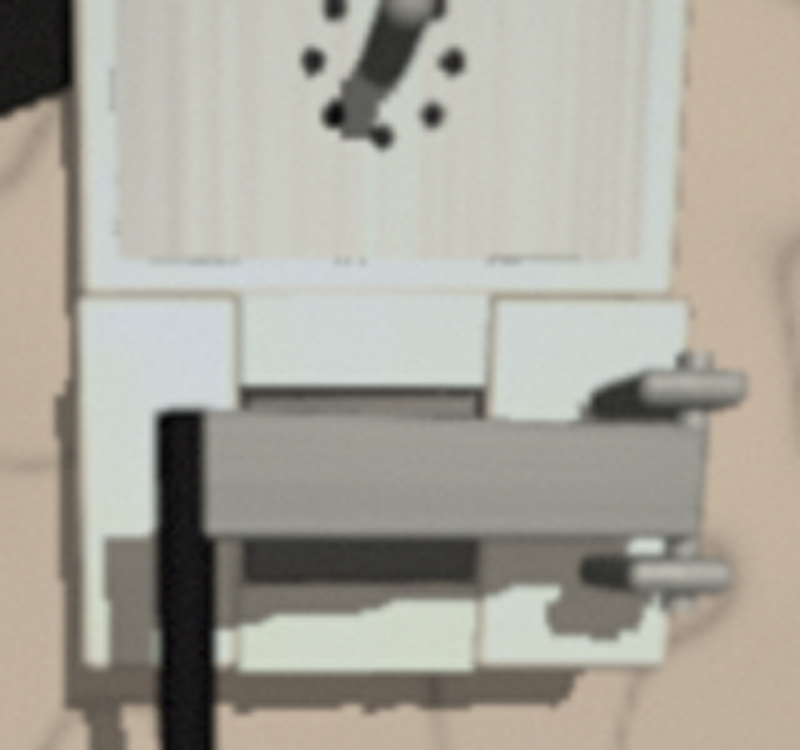

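Run:
```python
from h import *
f=np.load("pics/d_wrist.npz");c=r.calibration("wrist");T=f['T']
W=onplane(c,T,[(236.4,59.4),(237,133),(357.6,59.6),(352.6,132.4)],.065)[:,:2]
O=np.array([[-75,-105],[-75,-195],[75,-105],[75,-195]])/1000
print(W.round(4))
def fit(O,W):
    M,_=cv2.estimateAffinePartial2D(O,W) ; print(M.round(4),np.degrees(np.arctan2(M[1,0],M[0,0])),np.hypot(M[0,0],M[1,0]))
fit(O,W)
c,T=campose("top")
Wt=np.r_[onplane(c,T,[(187.5,114.5),(185,161.3),(301.3,164.5)],.05),onplane(c,T,[(333,163.5),(302.5,163)],.065)][:,:2]
fit(np.array([[75,240],[-75,240],[-75,-105],[-75,-195],[-75,-105]])/1000,Wt)
```

```text
[[ 0.5462 -0.0875]
 [ 0.5408 -0.1752]
 [ 0.6926 -0.0946]
 [ 0.6884 -0.1819]]Traceback (most recent call last):
  File "<stdin>", line 8, in <module>
  File "<stdin>", line 7, in fit
cv2.error: OpenCV(4.12.0) /io/opencv/modules/calib3d/src/ptsetreg.cpp:1108: error: (-215:Assertion failed) count >= 0 && to.checkVector(2) == count in function 'estimateAffinePartial2D'
```

Request:
arm_command:
  plan:
    - [0.06, 0.05, 0, -0.025, 0]
    - [0.06, 0.05, 0, 0, 0]
    - [0.06, 0.05, 0, 0, 0]
    - [0.06, 0.032, 0, 0, 0]
    - [0.06, 0, 0, 0, 0]
    - [0.0, 0, 0, 0, 0]
    - [0.0, 0, 0, 0, 0]
    - [0.0, 0, 0, 0, 0]
    - [0.0, 0, 0, 0, 0]
  force: 15

```text
clock: 3.58
tool_pos: [0.5675, -0.1893, 0.1373]
eef_rot: [0.513, 0.486, -0.513, 0.487]
contact_force: [-0.7, -0.1, -0.3]
opening: 0.248
```

Run:
```python
from h import *
st=r.get_state();print(st['tool_pos'],st['opening']*.0881,st['contact_force'])
# arc waypoints
hx,hz=.065,.101
z=st['tool_pos'][2]+.019
th0=np.arcsin(np.clip((z-hz)/.125,-1,1));print("th0",th0)
prev=None
M=yaw();xd=np.array([np.cos(np.radians(-2.9)),np.sin(np.radians(-2.9)),0])
for th in np.linspace(th0,1.75,14):
    p=xd*(-.125*np.cos(th))+[0,0,.125*np.sin(th)]
    if prev is not None: print(round(th,3),(M.T@(p-prev)).round(4))
    prev=p
```

```text
[ 0.56754536 -0.18926677  0.13732134] 0.02188958964573612 [-0.66048832 -0.11019419 -0.3425519 ]
th0 0.458463369285492
0.558 [-0.0108  0.0061 -0.    ]
0.657 [-0.0102  0.0071 -0.    ]
0.757 [-0.0094  0.0081 -0.    ]
0.856 [-0.0086  0.009  -0.    ]
0.955 [-0.0077  0.0098 -0.    ]
1.055 [-0.0066  0.0105 -0.    ]
1.154 [-0.0056  0.0111 -0.    ]
1.253 [-0.0044  0.0116 -0.    ]
1.353 [-0.0033  0.012  -0.    ]
1.452 [-0.0021  0.0122 -0.    ]
1.551 [-0.0008  0.0124 -0.    ]
1.651 [ 0.0004  0.0124 -0.    ]
1.75 [ 0.0016  0.0123 -0.    ]
```

Request:
arm_command:
  plan:
    - [0.0, 0, 0, 0, 0]
    - [0.0, 0, 0, 0, 0]
    - [0.0, 0, 0, 0, 0]

```text
clock: 3.95
tool_pos: [0.5659, -0.1891, 0.1366]
eef_rot: [-0.512, -0.487, 0.514, -0.486]
contact_force: [-5.9, 1.7, 5.2]
opening: 0.125
```

Request:
arm_command:
  plan:
    - [0.0, -0.011, 0.006, 0, 0]
    - [0.0, -0.01, 0.007, 0, 0]
    - [0.0, -0.0095, 0.008, 0, 0]
    - [0.0, -0.0085, 0.009, 0, 0]
    - [0.0, -0.0077, 0.0098, 0, 0]
    - [0.0, -0.0066, 0.0105, 0, 0]
    - [0.0, -0.0056, 0.011, 0, 0]

```text
clock: 4.82
tool_pos: [0.6269, -0.1924, 0.1961]
eef_rot: [-0.512, -0.488, 0.514, -0.486]
contact_force: [-6.4, -0.0, -1.2]
opening: 0.12
```

Request:
arm_command:
  plan:
    - [0.0, -0.0044, 0.0116, 0, 0]
    - [0.0, -0.0033, 0.012, 0, 0]
    - [0.0, -0.0021, 0.0122, 0, 0]
    - [0.0, -0.0008, 0.0124, 0, 0]
    - [0.0, 0.0004, 0.0124, 0, 0]
    - [0.0, 0.0016, 0.0123, 0, 0]
    - [0.0, 0, 0, 0, 0]
    - [0.0, 0, 0, 0, 0]

```text
clock: 5.82
tool_pos: [0.7014, -0.1963, 0.2031]
eef_rot: [0.513, 0.487, -0.513, 0.487]
contact_force: [0.8, -0.8, -10.7]
opening: 0.118
```

Request:
arm_command:
  plan:
    - [0.05, 0, 0, 0, 0]
    - [0.05, 0, 0, 0, 0]
    - [0.05, -0.05, 0, 0, 0]
    - [0.05, -0.05, 0, 0, 0]
    - [0.05, 0, -0.045, -0.03, 0]
    - [0.05, 0, -0.045, -0.03, 0]
    - [0.05, 0, 0, 0, -0.17]
    - [0.05, 0, 0, 0, -0.17]
    - [0.05, 0, 0, 0, -0.17]
    - [0.05, 0, 0, 0, -0.17]
    - [0.05, 0, 0, 0, -0.17]
    - [0.05, 0, 0, 0, -0.17]

```text
clock: 7.32
tool_pos: [0.6153, -0.1312, 0.3058]
eef_rot: [0.208, 0.675, -0.208, 0.677]
contact_force: [0.6, -0.1, 0.7]
opening: 0.571
```

Run:
```python
from h import *
todo([.611,-.1335,.15],np.radians(87.1))
st=r.get_state();print(st['q'].round(2),st['tool_pos'])
snap("top","e_top");snap("scene","e_scene")
p=np.load("pics/e_scene.npz")['p'];crop(p,140,130,340,290,4,"e_scene")
```

```text
tool y angle 0.9734 q7 0.651 shift [array([ 0.1558, -0.0046, -0.0028]), np.float64(-0.5467)]
[ 0.55  0.72 -0.8   1.45  0.53  1.19  0.65] [ 0.61532773 -0.13123067  0.30580521]
```

View pics/e_scene.png

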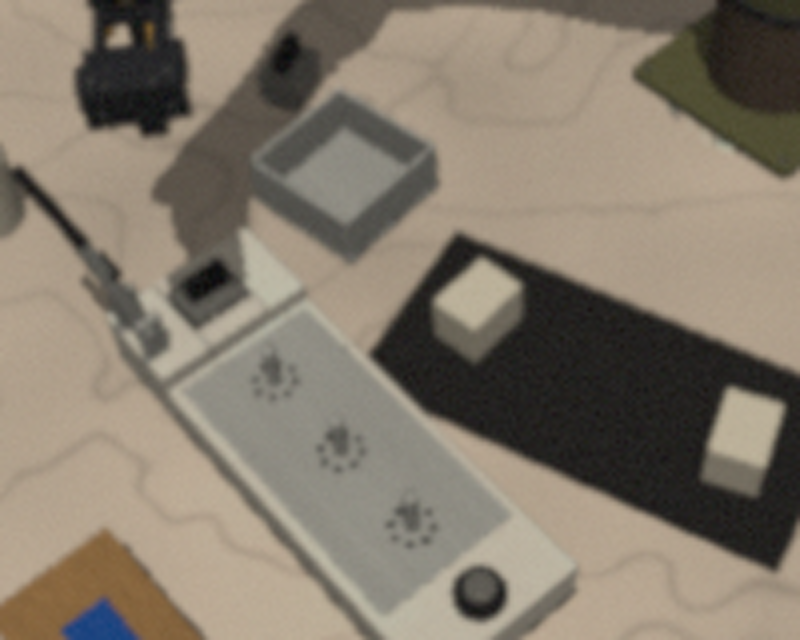

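Request:
arm_command:
  plan:
    - [0.05, 0, 0, 0, -0.18]
    - [0.05, 0, 0, 0, -0.18]
    - [0.05, 0, 0, 0, -0.18]
    - [0.05, 0.05, 0, 0, -0.007]
    - [0.05, 0, 0, 0, 0]
    - [0.05, 0, 0, 0, 0]

```text
clock: 8.18
tool_pos: [0.6154, -0.1311, 0.2559]
eef_rot: [0.02, 0.706, -0.02, 0.708]
contact_force: [-0.2, -0.1, 0.2]
opening: 0.573
```

Run:
```python
from h import *
todo([.611,-.1335,.15],np.radians(87.1))
st=r.get_state();print(st['tool_pos'])
c,T,p,d=snap("wrist","f_wrist")
P=cloud(c,T,d)
m=(P[...,2]>.09)&(P[...,2]<.105)&(P[...,0]<.66)&(p.max(2)<90)
m=cv2.morphologyEx(m.astype(np.uint8),cv2.MORPH_OPEN,np.ones((3,3)))
n,l,s,ce=cv2.connectedComponentsWithStats(m)
for i in range(1,n):
    if s[i,4]>80:
        v,u=np.nonzero(l==i);print(s[i],np.nanmedian(P[v,u],0).round(4))
        Q=onplane(c,T,np.c_[u,v],.097);a=cv2.minAreaRect((Q[:,:2]*1000).astype(np.float32));print(a)
```

```text
tool y angle 1.5133 q7 1.072 shift [array([ 0.1059, -0.0027, -0.0045]), np.float64(-0.0069)]
[ 0.61542911 -0.13112354  0.25594579]
[248 154  14  40 520] [ 0.6089 -0.135   0.0979]
((610.0748901367188, -134.75344848632812), (12.977479934692383, 40.29027557373047), 86.23694610595703)
```

View pics/f_wrist.png

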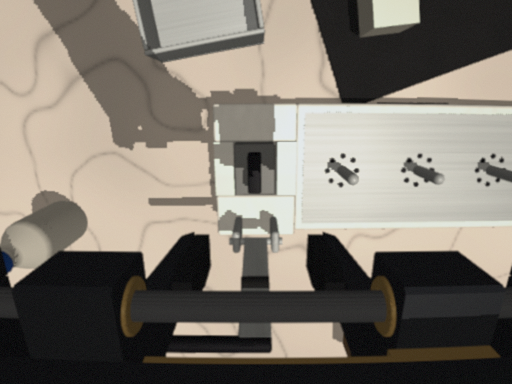

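Request:
arm_command:
  plan:
    - [0.05, 0.05, -0.0032, -0.0055, 0]
    - [0.05, 0.05, 0, 0, 0]
    - [0.05, 0.05, 0, 0, 0]
    - [0.05, 0.02, 0, 0, 0]
    - [0.05, 0.009, 0, 0, 0]
    - [0.05, 0, 0, 0, 0]
    - [0, 0, 0, 0, 0]
    - [0, 0, 0, 0, 0]
    - [0, 0, 0, 0, 0]
    - [0, 0, 0, 0, 0]
    - [0, 0, 0, 0, 0]
  force: 30

```text
clock: 9.6
tool_pos: [0.6089, -0.1345, 0.0754]
eef_rot: [0.02, 0.707, -0.02, 0.707]
contact_force: [0.7, -0.0, 1.6]
opening: 0.154
```

Run:
```python
from h import *
todo([.610,-.1345,.076],np.radians(87.1))
st=r.get_state();print(st['tool_pos'],st['contact_force'],st['opening']*.0881)
```

```text
tool y angle 1.5148 q7 0.896 shift [array([-0.0006,  0.    ,  0.0011]), np.float64(-0.0053)]
[ 0.60894223 -0.13447544  0.07537167] [ 0.74731173 -0.04424965  1.62404284] 0.013583942937649142
```

Request:
arm_command:
  plan:
    - [0, -0.03, 0, 0, 0]
    - [0, -0.045, 0, 0, 0]
    - [0, -0.05, 0, 0, 0]
    - [0, 0, -0.015, -0.049, 0]
    - [0, 0, -0.015, -0.049, 0]
    - [0, 0, -0.014, -0.049, 0]
    - [0, 0, -0.014, -0.048, 0]
    - [0, 0.045, 0, 0, 0]
    - [0, 0.045, 0, 0, 0]
    - [0, 0.03, 0, 0, 0]
    - [0, 0.02, 0, 0, 0]
    - [0, 0, 0, 0, 0]

```text
clock: 11.1
tool_pos: [0.4103, -0.181, 0.0592]
eef_rot: [0.02, 0.708, -0.019, 0.706]
contact_force: [-0.2, -0.5, -0.6]
opening: 0.153
```

Run:
```python
from h import *
todo([.411,-.181,.06])
st=r.get_state();print(st['tool_pos'],st['contact_force'],st['opening']*.0881)
p=snap("scene","g_scene")[2];crop(p,140,130,340,290,4,"g_scene")
```

```text
tool y angle 1.5158 q7 0.55 shift [array([-0.0008,  0.0001,  0.0007])]
[ 0.41027011 -0.18102046  0.05917298] [-0.18128007 -0.46517157 -0.55595017] 0.013469356420904773
```

View pics/g_scene.png

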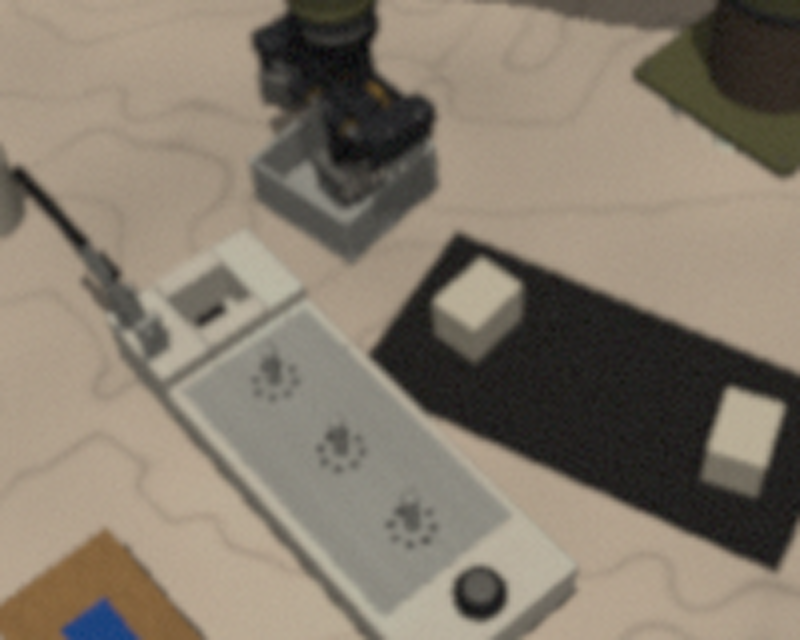

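Request:
arm_command:
  plan:
    - [0.045, 0, 0, 0, 0]
    - [0.045, 0, 0, 0, 0]
    - [0.045, -0.01, 0, 0, 0]
    - [0.045, -0.04, 0, 0, 0]
    - [0.045, -0.06, 0, 0, 0]
    - [0.045, -0.06, 0, 0, 0]
    - [0.05, 0, -0.05, -0.012, -0.16]
    - [0.05, 0, -0.045, -0.025, -0.16]
    - [0.05, 0, -0.045, -0.025, -0.17]
    - [0.05, 0, 0, 0, 0]
    - [0.05, 0, 0, 0, 0]

```text
clock: 12.52
tool_pos: [0.3636, -0.3273, 0.2306]
eef_rot: [-0.152, 0.69, 0.152, 0.691]
contact_force: [-0.3, 0.7, 0.1]
opening: 0.568
```

```bash
cat >> m.py <<'E'
def darkrib(p,d,c,T,zlo,zhi,z,near):
    P=cloud(c,T,d)
    m=(P[...,2]>zlo)&(P[...,2]<zhi)&(p.max(2)<90)&(np.hypot(P[...,0]-near[0],P[...,1]-near[1])<.09)
    m=cv2.morphologyEx(m.astype(np.uint8),cv2.MORPH_OPEN,np.ones((3,3)))
    n,l,s,ce=cv2.connectedComponentsWithStats(m)
    for i in range(1,n):
        if s[i,4]>80:
            v,u=np.nonzero(l==i);print(s[i],np.nanmedian(P[v,u],0).round(4))
            Q=onplane(c,T,np.c_[u,v],z);a=cv2.minAreaRect((Q[:,:2]*1000).astype(np.float32));print(a)
E
python3 - <<'E'
from m import *
todo([.362,-.326,.049],np.radians(115))
st=r.get_state();print(st['tool_pos'])
c,T,p,d=snap("wrist","h_wrist")
darkrib(p,d,c,T,.062,.08,.069,(.362,-.326))
E
```

```text
tool y angle 2.0042 q7 1.812 shift [array([ 0.1816,  0.0019, -0.001 ]), np.float64(-0.003)]
[ 0.36361448 -0.32733526  0.23058249]
[248 161  13  38 488] [ 0.366  -0.3309  0.0699]
((366.62017822265625, -330.8789367675781), (38.85044860839844, 12.46515941619873), 24.900203704833984)
```

View pics/h_wrist.png

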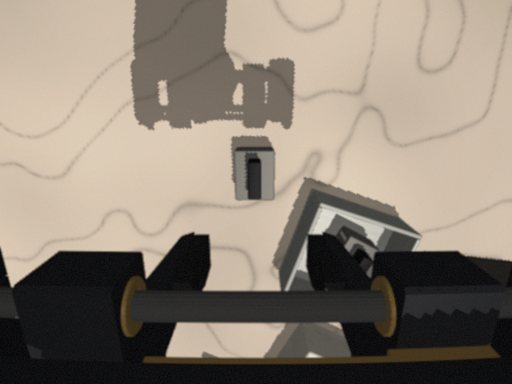

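Request:
arm_command:
  plan:
    - [0.05, 0.05, -0.0045, 0, 0]
    - [0.05, 0.05, 0, 0, 0]
    - [0.05, 0.05, 0, 0, 0]
    - [0.05, 0.02, 0, 0, 0]
    - [0.05, 0.012, 0, 0, 0]
    - [0.05, 0, 0, 0, 0]
    - [0, 0, 0, 0, 0]
    - [0, 0, 0, 0, 0]
    - [0, 0, 0, 0, 0]
    - [0, 0, 0, 0, 0]
    - [0, 0, 0, 0, 0]
  force: 30

```text
clock: 13.95
tool_pos: [0.3654, -0.3321, 0.0483]
eef_rot: [-0.152, 0.691, 0.152, 0.691]
contact_force: [-1.3, -0.8, 1.8]
opening: 0.151
```

Request:
arm_command:
  plan:
    - [0, -0.02, 0, 0, 0]
    - [0, -0.05, 0, 0, 0]
    - [0, -0.05, 0, 0, 0]
    - [0, -0.05, 0, 0, 0]
    - [0, 0, 0, 0, 0.165]
    - [0, 0, 0, 0, 0.165]
    - [0, 0, 0, 0, 0.165]
    - [0, 0, 0, 0, 0]
    - [0, 0, 0, 0, 0]

```text
clock: 15.08
tool_pos: [0.3653, -0.3319, 0.218]
eef_rot: [0.02, 0.707, -0.02, 0.707]
contact_force: [0.2, 0.5, -0.4]
opening: 0.156
```

Run:
```python
from m import *
todo([.6089,-.1345,.15],np.radians(87))
st=r.get_state();print(st['tool_pos'],st['opening']*.0881)
```

```text
tool y angle 1.5129 q7 1.412 shift [array([0.0679, 0.2112, 0.2318]), np.float64(-0.0055)]
[ 0.36531819 -0.33194846  0.21800721] 0.013734915453316796
```

Request:
arm_command:
  plan:
    - [0, 0, 0.0352, 0.0386, 0]
    - [0, 0, 0.0352, 0.0386, 0]
    - [0, 0, 0.0352, 0.0386, 0]
    - [0, 0, 0.0352, 0.0387, 0]
    - [0, 0, 0.0352, 0.0387, 0]
    - [0, 0, 0.0352, 0.0386, 0]
    - [0, 0.04, 0, 0, 0]
    - [0, 0.028, 0, 0, 0]
    - [0, 0, 0, 0, 0]
    - [0, 0, 0, 0, 0]

```text
clock: 16.32
tool_pos: [0.6103, -0.1352, 0.1511]
eef_rot: [0.022, 0.706, -0.021, 0.707]
contact_force: [0.2, -0.4, -0.5]
opening: 0.158
```

Run:
```python
from m import *
todo([.6089,-.1345,.076],np.radians(86.8))
st=r.get_state();print(st['tool_pos'],st['opening']*.0881)
snap("wrist","i_wrist")
```

```text
tool y angle 1.5106 q7 1.005 shift [array([ 0.0751,  0.0005, -0.0016]), np.float64(-0.0044)]
[ 0.61031669 -0.13515481  0.15109934] 0.013890481497645126
```

View pics/i_wrist.png

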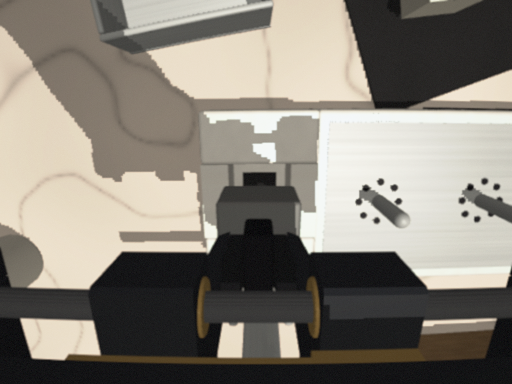

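Request:
arm_command:
  plan:
    - [0, 0.02, 0.0005, -0.0015, 0]
    - [0, 0.015, 0, 0, 0]
    - [0, 0.01, 0, 0, 0]
    - [0, 0, 0, 0, 0]

```text
clock: 16.88
tool_pos: [0.6075, -0.1348, 0.104]
eef_rot: [0.021, 0.707, -0.021, 0.706]
contact_force: [-0.4, -0.5, -0.6]
opening: 0.155
```

Request:
arm_command:
  plan:
    - [0, 0.006, 0, 0, 0]
    - [0, 0.006, 0, 0, 0]
    - [0, 0, 0, 0, 0]

```text
clock: 17.25
tool_pos: [0.6079, -0.1348, 0.0927]
eef_rot: [0.021, 0.707, -0.022, 0.707]
contact_force: [-0.3, 0.2, -2.3]
opening: 0.156
```

Request:
arm_command:
  plan:
    - [0, 0.006, 0, 0, 0]
    - [0, 0.006, 0, 0, 0]
    - [0, 0, 0, 0, 0]

```text
clock: 17.62
tool_pos: [0.6077, -0.1348, 0.0805]
eef_rot: [0.021, 0.707, -0.021, 0.706]
contact_force: [-0.5, -0.7, -1.8]
opening: 0.155
```

Going in cleanly, bottom already about 33 mm up.

Request:
arm_command:
  plan:
    - [0, 0.003, 0, 0, 0]
    - [0, 0.003, 0, 0, 0]
    - [0, 0, 0, 0, 0]

```text
clock: 18.0
tool_pos: [0.6084, -0.1347, 0.0754]
eef_rot: [0.021, 0.707, -0.022, 0.707]
contact_force: [-1.4, 0.2, 1.6]
opening: 0.154
```

Request:
arm_command:
  plan:
    - [0, 0.003, 0, 0, 0]
    - [0, 0.001, 0, 0, 0]
    - [0, 0, 0, 0, 0]

```text
clock: 18.38
tool_pos: [0.6084, -0.1347, 0.0713]
eef_rot: [0.021, 0.707, -0.021, 0.707]
contact_force: [-0.6, 0.6, 2.0]
opening: 0.156
```

Request:
arm_command:
  plan:
    - [0.05, 0, 0, 0, 0]
    - [0.05, 0, 0, 0, 0]
    - [0.05, 0, 0, 0, 0]
    - [0.05, -0.03, 0, 0, 0]
    - [0.05, -0.05, 0, 0, 0]
    - [0.05, -0.06, 0, 0, 0]
    - [0.05, -0.06, 0, 0, 0]
    - [0.05, -0.03, 0, 0, 0]
    - [0.05, 0, 0, 0, 0]
    - [0.05, 0, 0, 0, 0]

```text
clock: 19.62
tool_pos: [0.6073, -0.1352, 0.2997]
eef_rot: [0.021, 0.708, -0.022, 0.706]
contact_force: [0.4, 0.6, -0.7]
opening: 0.569
```

Run:
```python
from m import *
todo([.7014,-.1963,.30],np.radians(-3))
c,T,p,d=snap("wrist","j_wrist")
darkrib(p,d,c,T,.085,.11,.097,(.61,-.134))
crop(p,180,60,380,220,4,"j_crop")
P=cloud(c,T,d)
```

```text
tool y angle 1.51 q7 1.142 shift [array([-0.0006, -0.0553,  0.0976]), np.float64(1.5623)]
[254 156  11  35 376] [ 0.6094 -0.1349  0.0979]
((610.2247314453125, -134.71002197265625), (11.647963523864746, 40.00703811645508), 86.35437774658203)
```

View pics/j_crop.png

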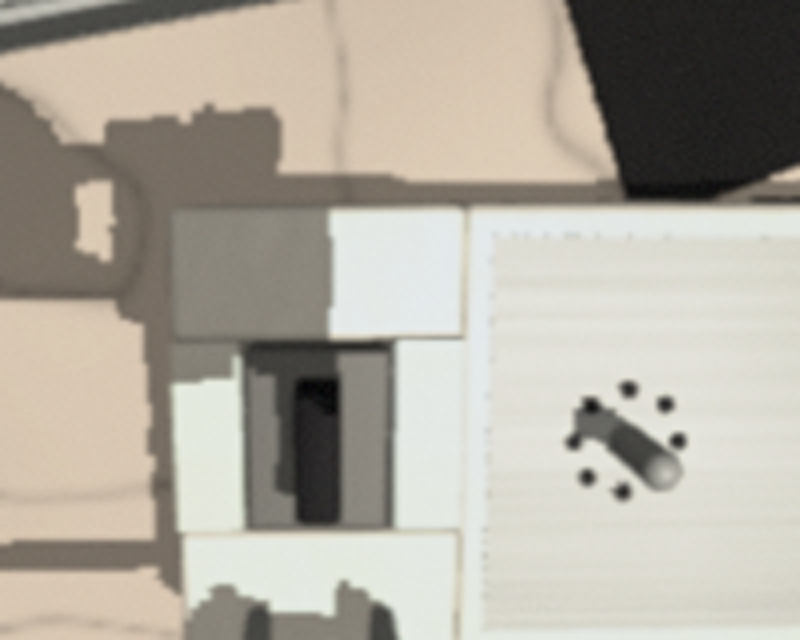

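Request:
arm_command:
  plan:
    - [0.05, 0, -0.028, 0.049, 0]
    - [0.05, 0, -0.0275, 0.0486, 0]
    - [0.05, 0, 0, 0, 0.174]
    - [0.05, 0, 0, 0, 0.174]
    - [0.05, 0, 0, 0, 0.174]
    - [0.05, 0, 0, 0, 0.174]
    - [0.05, 0, 0, 0, 0.174]
    - [0.05, 0, 0, 0, 0.174]
    - [0.05, 0, 0, 0, 0.174]
    - [0.05, 0, 0, 0, 0.174]
    - [0.05, 0, 0, 0, 0.17]
    - [0.05, 0, 0, 0, 0]

```text
clock: 21.18
tool_pos: [0.7016, -0.196, 0.2992]
eef_rot: [-0.511, -0.488, 0.513, -0.487]
contact_force: [-0.5, -0.4, 0.1]
opening: 0.566
```

Run:
```python
from m import *
todo([.7014,-.1963,.203],np.radians(-3))
c,T,p,d=snap("wrist","k_wrist")
```

```text
tool y angle -0.0499 q7 -0.086 shift [array([0.0962, 0.0002, 0.0003]), np.float64(0.0025)]
```

View pics/k_wrist.png

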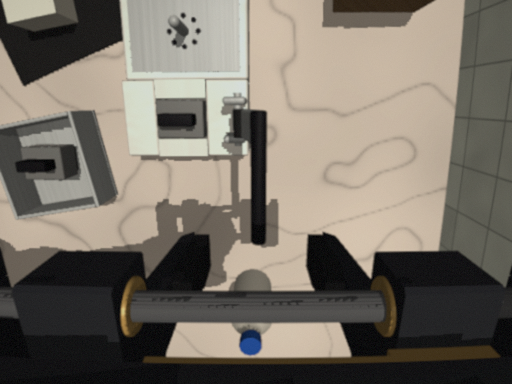

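Request:
arm_command:
  plan:
    - [0.05, 0.05, 0, 0, 0]
    - [0.05, 0.046, 0, 0, 0]
    - [0.05, 0, 0, 0, 0]
    - [0, 0, 0, 0, 0]
    - [0, 0, 0, 0, 0]
    - [0, 0, 0, 0, 0]
    - [0, 0, 0, 0, 0]
    - [0, 0, 0, 0, 0]
  force: 15

```text
clock: 22.22
tool_pos: [0.7021, -0.1961, 0.206]
eef_rot: [-0.513, -0.487, 0.513, -0.487]
contact_force: [-2.0, -0.3, 4.4]
opening: 0.122
```

Run:
```python
from h import *
st=r.get_state();print(st['tool_pos'],st['opening']*.0881,st['contact_force'])
prev=None
M=yaw();xd=np.array([np.cos(np.radians(-2.9)),np.sin(np.radians(-2.9)),0])
for th in np.linspace(1.75,0,20):
    p=xd*(-.125*np.cos(th))+[0,0,.125*np.sin(th)]
    if prev is not None: print(round(th,3),(M.T@(p-prev)).round(4))
    prev=p
```

```text
[ 0.70213648 -0.19610587  0.20596303] 0.010708950791586125 [-2.03685303 -0.26131676  4.40217462]
1.658 [-0.0015 -0.0114  0.    ]
1.566 [-0.0005 -0.0115  0.    ]
1.474 [ 0.0006 -0.0115  0.    ]
1.382 [ 0.0016 -0.0114  0.    ]
1.289 [ 0.0027 -0.0112  0.    ]
1.197 [ 0.0037 -0.0109  0.    ]
1.105 [ 0.0047 -0.0105  0.    ]
1.013 [ 0.0056 -0.01    0.    ]
0.921 [ 0.0065 -0.0095  0.    ]
0.829 [ 0.0074 -0.0088  0.    ]
0.737 [ 0.0082 -0.0081  0.    ]
0.645 [ 0.0089 -0.0073  0.    ]
0.553 [ 0.0095 -0.0065  0.    ]
0.461 [ 0.0101 -0.0056  0.    ]
0.368 [ 0.0105 -0.0046  0.    ]
0.276 [ 0.0109 -0.0036  0.    ]
0.184 [ 0.0112 -0.0026 -0.    ]
0.092 [ 0.0114 -0.0016 -0.    ]
0.0 [ 0.0115 -0.0005 -0.    ]
```

Request:
arm_command:
  plan:
    - [0, -0.0015, -0.0114, 0, 0]
    - [0, -0.0005, -0.0115, 0, 0]
    - [0, 0.0006, -0.0115, 0, 0]
    - [0, 0.0016, -0.0114, 0, 0]
    - [0, 0.0027, -0.0112, 0, 0]
    - [0, 0.0037, -0.0109, 0, 0]
    - [0, 0.0047, -0.0105, 0, 0]
    - [0, 0.0056, -0.01, 0, 0]
    - [0, 0.0065, -0.0095, 0, 0]
    - [0, 0.0074, -0.0088, 0, 0]
  force: 20

```text
clock: 23.48
tool_pos: [0.5991, -0.1908, 0.1756]
eef_rot: [0.515, 0.485, -0.511, 0.489]
contact_force: [7.0, -1.0, -0.5]
opening: 0.113
```

Request:
arm_command:
  plan:
    - [0, 0.0082, -0.0081, 0, 0]
    - [0, 0.0089, -0.0073, 0, 0]
    - [0, 0.0095, -0.0065, 0, 0]
    - [0, 0.0101, -0.0056, 0, 0]
    - [0, 0.0105, -0.0046, 0, 0]
    - [0, 0.0109, -0.0036, 0, 0]
    - [0, 0, 0, 0, 0]

```text
clock: 24.35
tool_pos: [0.5597, -0.1887, 0.1147]
eef_rot: [-0.513, -0.487, 0.513, -0.487]
contact_force: [5.9, -0.8, -6.4]
opening: 0.102
```

Request:
arm_command:
  plan:
    - [0, 0.0112, -0.0026, 0, 0]
    - [0, 0.0114, -0.0016, 0, 0]
    - [0, 0.009, -0.0005, 0, 0]
    - [0, 0, 0, 0, 0]
    - [0, 0, 0, 0, 0]

```text
clock: 24.98
tool_pos: [0.5539, -0.1884, 0.0837]
eef_rot: [-0.512, -0.488, 0.514, -0.486]
contact_force: [0.2, -0.4, -3.8]
opening: 0.093
```

Request:
arm_command:
  plan:
    - [0, 0.003, 0, 0, 0]
    - [0, 0.003, 0, 0, 0]
    - [0, 0, 0, 0, 0]
    - [0, 0, 0, 0, 0]

```text
clock: 25.48
tool_pos: [0.5537, -0.1885, 0.0786]
eef_rot: [-0.512, -0.488, 0.514, -0.486]
contact_force: [-5.2, -0.6, 4.0]
opening: 0.095
```

Request:
arm_command:
  plan:
    - [0.045, 0, 0, 0, 0]
    - [0.045, 0, 0, 0, 0]
    - [0.045, 0, 0, 0, 0]
    - [0.045, -0.03, 0, 0, 0]
    - [0.045, -0.05, 0, 0, 0]
    - [0.045, -0.05, 0, 0, 0]
    - [0, 0, 0, 0, 0]
    - [0, 0, 0, 0, 0]
    - [0, 0, 0, 0, 0]

```text
clock: 26.6
tool_pos: [0.5544, -0.1883, 0.2072]
eef_rot: [-0.512, -0.488, 0.513, -0.486]
contact_force: [0.5, -0.1, 0.3]
opening: 0.195
```

Run:
```python
from m import *
st=r.get_state();print(st['tool_pos'],st['opening'],st['contact_force'])
c,T,p,d=snap("wrist","l_wrist");P=cloud(c,T,d)
m=(p.max(2)<60)&(np.abs(P[...,2]-.1)<.03)&(P[...,1]<-.16)&(P[...,1]>-.25)
v,u=np.nonzero(m);Q=P[v,u]
for y in (-.17,-.19,-.21):
    s=np.abs(Q[:,1]-y)<.008;print(y,s.sum(),np.median(Q[s],0).round(4),np.percentile(Q[s,2],[10,90]).round(4))
```

```text
[ 0.55438907 -0.18829263  0.20716402] 0.1954513930421095 [ 0.45248961 -0.12121796  0.3276374 ]
-0.17 441 [ 0.5505 -0.1743  0.1096] [0.0736 0.1123]
-0.19 450 [ 0.5482 -0.186   0.108 ] [0.0742 0.1123]
-0.21 221 [ 0.5526 -0.2095  0.1115] [0.1095 0.1126]
```

View pics/l_wrist.png

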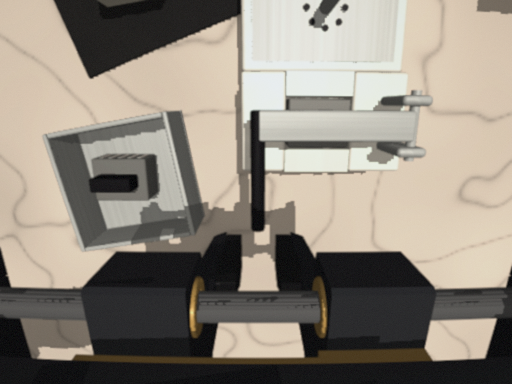

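Request:
arm_command:
  plan:
    - [0, 0, -0.002, 0, 0]
    - [0, 0.04, 0, 0, 0]
    - [0, 0.04, 0, 0, 0]
    - [0, 0.013, 0, 0, 0]
    - [0, 0, 0, 0, 0]
    - [0, 0, 0, 0, 0]

```text
clock: 27.4
tool_pos: [0.5544, -0.1884, 0.117]
eef_rot: [0.513, 0.486, -0.512, 0.488]
contact_force: [0.1, 0.3, 0.4]
opening: 0.004
```

Request:
arm_command:
  plan:
    - [0, 0.003, 0, 0, 0]
    - [0, 0.003, 0, 0, 0]
    - [0, 0, 0, 0, 0]
    - [0, 0, 0, 0, 0]

```text
clock: 27.9
tool_pos: [0.5539, -0.1885, 0.1101]
eef_rot: [0.513, 0.486, -0.513, 0.487]
contact_force: [0.0, -0.6, 3.7]
opening: 0.001
```

Request:
arm_command:
  plan:
    - [0, 0.003, 0, 0, 0]
    - [0, 0.002, 0, 0, 0]
    - [0, 0, 0, 0, 0]
    - [0, 0, 0, 0, 0]

```text
clock: 28.4
tool_pos: [0.5538, -0.1886, 0.1068]
eef_rot: [-0.513, -0.486, 0.513, -0.488]
contact_force: [-3.7, 0.2, 20.6]
opening: 0.005
```

Request:
arm_command:
  plan:
    - [0, 0.002, 0, 0, 0]
    - [0, 0, 0, 0, 0]
    - [0, 0, 0, 0, 0]

```text
clock: 28.78
tool_pos: [0.5538, -0.1886, 0.1065]
eef_rot: [-0.513, -0.486, 0.513, -0.488]
contact_force: [-7.5, 0.1, 34.7]
opening: 0.007
```

Request:
arm_command:
  plan:
    - [0.088, -0.03, 0, 0, 0]
    - [0.088, -0.06, 0, 0, 0]
    - [0.088, -0.06, 0, 0, 0]
    - [0.088, 0, 0, 0, -0.17]
    - [0.088, 0, 0, 0, -0.17]
    - [0.088, 0, 0, 0, -0.17]
    - [0.088, 0, 0, 0, -0.17]
    - [0.088, 0, 0, 0, -0.17]
    - [0.088, 0, 0, 0, -0.17]
    - [0.088, 0, 0, 0, -0.17]
    - [0.088, 0, 0, 0, -0.17]
    - [0.088, 0, 0, 0, -0.17]

```text
clock: 30.28
tool_pos: [0.5527, -0.1883, 0.2518]
eef_rot: [0.031, 0.707, -0.031, 0.706]
contact_force: [-0.1, -0.0, -0.0]
opening: 1.0
```

Run:
```python
from m import *
todo([.437,.02,.25],np.radians(94.7))
c,T,p,d=snap("top","n_top"); jars(p,d,c,T)
```

```text
tool y angle 1.4838 q7 1.098 shift [array([ 0.002 ,  0.1975, -0.1334]), np.float64(-0.1691)]
blob [313 186  13  46  85] rect [ 415.1 -124.6   33.9  129.9   82.1] z 0.059
blob [257 190  19  23 371] rect [437.3  20.6  63.8  47.5   4.7] z 0.0517
blob [166 211  24  27 387] rect [376.7 271.5  63.6  49.2  25.2] z 0.0519
```

View pics/n_top.png

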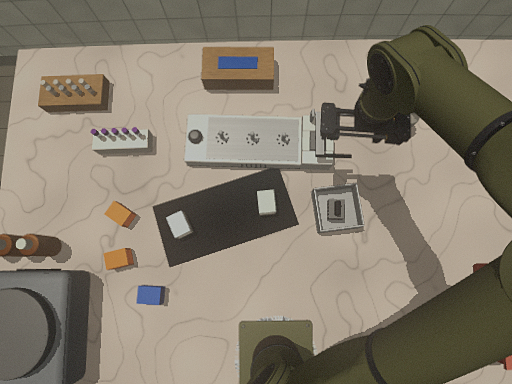

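Jars unmoved. Go above jar A.

Request:
arm_command:
  plan:
    - [0.088, 0, 0.0395, -0.0267, 0]
    - [0.088, 0, 0.0395, -0.0267, 0]
    - [0.088, 0, 0.0395, -0.0267, 0]
    - [0.088, 0, 0.0395, -0.0267, 0]
    - [0.088, 0, 0.0395, -0.0267, 0]
    - [0.088, 0, 0, 0, -0.169]
    - [0.088, 0, 0, 0, 0]
    - [0.088, 0, 0, 0, 0]

```text
clock: 31.32
tool_pos: [0.4388, 0.0201, 0.2523]
eef_rot: [-0.025, 0.707, 0.025, 0.706]
contact_force: [0.1, -0.0, -0.0]
opening: 0.996
```

```bash
cat >> m.py <<'E'
def jarw(p,d,c,T,near,z=.052,tol=.01):
    P=cloud(c,T,d)
    m=((np.abs(P[...,2]-z)<tol)&(p.min(2)>90)&(np.hypot(P[...,0]-near[0],P[...,1]-near[1])<.07)).astype(np.uint8)
    m=cv2.morphologyEx(m,cv2.MORPH_OPEN,np.ones((3,3)))
    n,l,s,ce=cv2.connectedComponentsWithStats(m)
    for i in range(1,n):
        if s[i,4]>300:
            v,u=np.nonzero(l==i);Q=onplane(c,T,np.c_[u,v],z);print(s[i],np.nanmedian(P[v,u],0).round(4),rect(Q))
E
python3 - <<'E'
from m import *
c,T,p,d=snap("wrist","o_wrist"); jarw(p,d,c,T,(.437,.02))
todo([.437,.02,.25],np.radians(94.7)); print(r.get_state()['tool_pos'])
E
```

```text
[ 236  142   43   56 2346] [0.4365 0.0189 0.053 ] [437.9  18.8  64.4  47.7   4.8]
tool y angle 1.6425 q7 0.733 shift [array([ 0.0024,  0.0001, -0.0018]), np.float64(-0.0103)]
[0.43882761 0.02006971 0.25237124]
```

View pics/o_wrist.png

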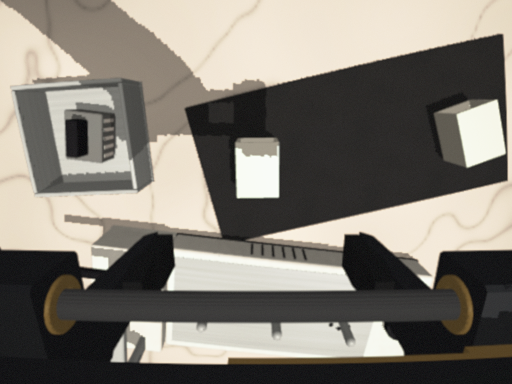

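Request:
arm_command:
  plan:
    - [0.088, 0.05, -0.001, 0.0245, -0.011]
    - [0.088, 0.05, 0, 0, 0]
    - [0.088, 0.05, 0, 0, 0]
    - [0.088, 0.05, 0, 0, 0]
    - [0.088, 0.03, 0, 0, 0]
    - [0.088, 0.012, 0, 0, 0]
    - [0.088, 0, 0, 0, 0]
    - [0.03, 0, 0, 0, 0]
    - [0.03, 0, 0, 0, 0]
    - [0.03, 0, 0, 0, 0]
    - [0.03, 0, 0, 0, 0]
    - [0.03, 0, 0, 0, 0]
  force: 3

```text
clock: 32.88
tool_pos: [0.4634, 0.0215, 0.0109]
eef_rot: [-0.031, 0.706, 0.031, 0.707]
contact_force: [-0.7, -0.5, 2.6]
opening: 0.544
```

Request:
arm_command:
  plan:
    - [0.03, -0.01, 0, 0, 0]
    - [0.03, -0.02, 0, 0, 0]
    - [0.03, -0.03, 0, 0, 0]
    - [0.03, -0.02, 0, 0, 0]
    - [0.03, 0, 0, 0, 0]
    - [0.03, 0, 0, 0, 0]
    - [0.03, 0, 0, 0, 0]

```text
clock: 33.75
tool_pos: [0.4627, 0.0214, 0.0898]
eef_rot: [-0.031, 0.707, 0.031, 0.706]
contact_force: [-1.0, -0.1, -0.6]
opening: 0.542
```

Run:
```python
from m import *
st=r.get_state();print(st['tool_pos'],st['opening']*.0881,st['contact_force'])
c,T,p,d=snap("wrist","p_wrist")
c,T,p,d=snap("scene","p_scene");crop(p,180,100,380,260,4,"p_scene")
```

```text
[0.46272297 0.02141224 0.08981176] 0.04771776141194334 [-0.95880905 -0.09977731 -0.64325268]
```

View pics/p_wrist.png

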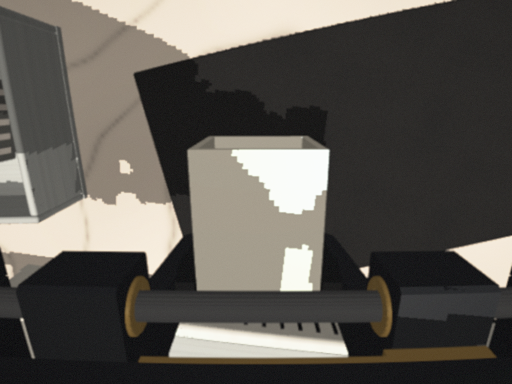

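View pics/p_scene.png

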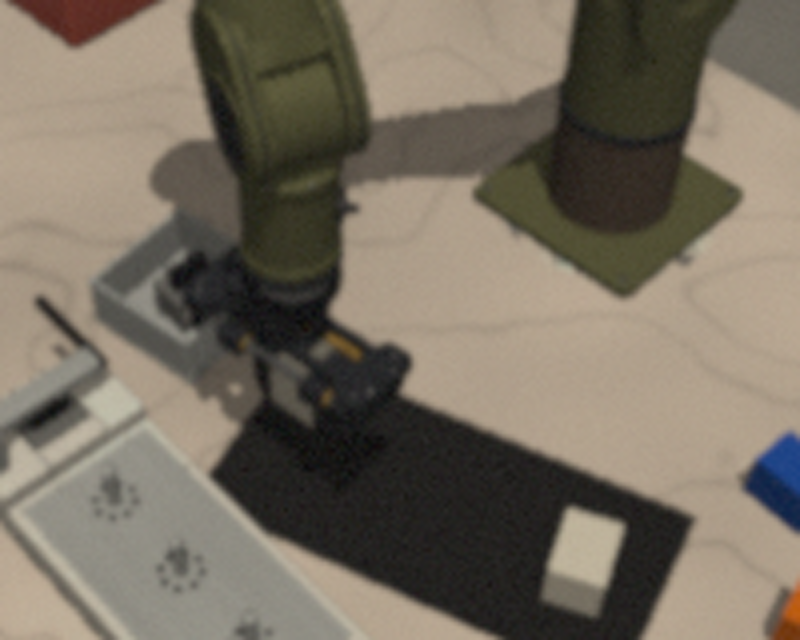

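Run:
```python
from m import *
f=np.load("pics/p_wrist.npz");c=r.calibration("wrist");P=cloud(c,f['T'],f['d'])
for v in range(132,300,12): print(v,P[v,225].round(4),P[v,270].round(4))
```

```text
132 [ 0.4116 -0.0078  0.0047] [0.4087 0.0252 0.0052]
144 [0.4099 0.0007 0.0869] [0.408  0.0223 0.0865]
156 [0.4081 0.0053 0.1321] [0.4067 0.0205 0.1326]
168 [0.4123 0.0055 0.1318] [0.4109 0.0209 0.1317]
180 [0.4163 0.0058 0.1327] [0.4151 0.0213 0.1323]
192 [0.421  0.006  0.1313] [0.4191 0.0217 0.133 ]
204 [0.4252 0.0063 0.1322] [0.4238 0.0222 0.132 ]
216 [0.4294 0.0066 0.1331] [0.4282 0.0226 0.1323]
228 [0.4342 0.0068 0.1325] [0.4329 0.0231 0.1321]
240 [0.439  0.0071 0.1324] [0.4379 0.0236 0.1315]
252 [0.4439 0.0074 0.1322] [0.4423 0.024  0.1325]
264 [0.4492 0.0076 0.1317] [0.4476 0.0246 0.1318]
276 [0.4544 0.0079 0.1317] [0.4529 0.0251 0.1315]
288 [0.4593 0.0082 0.1323] [0.4583 0.0257 0.1315]
```

Request:
arm_command:
  plan:
    - [0.03, 0.03, 0, 0, 0]
    - [0.03, 0.03, 0, 0, 0]
    - [0.03, 0.019, 0, 0, 0]
    - [0.03, 0, 0, 0, 0]
    - [0.07, 0, 0, 0, 0]
    - [0.07, 0, 0, 0, 0]
    - [0.07, 0, 0, -0.023, 0]
    - [0.07, 0, 0, 0, 0]
    - [0.03, 0, 0, 0, 0]
    - [0.03, 0, 0, 0, 0]
    - [0.03, 0, 0, 0, 0]
    - [0.03, 0, 0, 0, 0]

```text
clock: 35.35
tool_pos: [0.4411, 0.0197, 0.0117]
eef_rot: [-0.031, 0.706, 0.031, 0.707]
contact_force: [0.9, -0.2, 1.7]
opening: 0.542
```

Request:
arm_command:
  plan:
    - [0.03, 0, 0, 0, 0]
    - [0.03, -0.02, 0, 0, 0]
    - [0.03, -0.04, 0, 0, 0]
    - [0.03, -0.03, 0, 0, 0]
    - [0.03, 0, 0, 0, 0.136]
    - [0.03, 0, 0, 0, 0]
    - [0.03, 0, 0, 0, 0]
  force: 6

```text
clock: 36.22
tool_pos: [0.4398, 0.0194, 0.1013]
eef_rot: [0.016, 0.707, -0.017, 0.706]
contact_force: [0.5, 0.1, -0.5]
opening: 0.544
```

Run:
```python
from m import *
st=r.get_state();print(st['tool_pos'],st['opening']*.0881,st['contact_force'])
c,T,p,d=snap("wrist","q_wrist");P=cloud(c,T,d)
for v in range(120,320,12): print(v,P[v,225].round(4),P[v,270].round(4))
# dryer front edge point at y=.03: own x=-75
o=np.array([.6232,.0163]);a=np.radians(-2.9);xd=np.array([np.cos(a),np.sin(a)]);yd=np.array([-xd[1],xd[0]])
E0=o-.075*xd; print("edge at own y 0",E0)
q=st['tool_pos'][:2]-o; print("tcp own",q@xd,q@yd)
todo([*(o-.102*xd+.03*yd),.085],np.radians(87.1))
```

```text
[0.43978838 0.01942881 0.10125218] 0.04794736633903104 [ 0.47236046  0.05589437 -0.54428107]
120 [ 0.3771 -0.0033  0.0059] [0.3788 0.0311 0.0041]
132 [ 0.3862 -0.004   0.0047] [0.3877 0.0308 0.0055]
144 [ 0.3954 -0.0046  0.0055] [0.397  0.0304 0.005 ]
156 [ 0.4047 -0.0053  0.0061] [0.4066 0.0301 0.004 ]
168 [ 0.4145 -0.0061  0.0048] [0.4161 0.0298 0.0047]
180 [0.403  0.0043 0.0959] [0.4039 0.027  0.0965]
192 [0.4089 0.004  0.0974] [0.4097 0.0267 0.098 ]
204 [0.4153 0.0035 0.0972] [0.4156 0.0264 0.0994]
216 [0.4053 0.009  0.143 ] [0.4061 0.0252 0.1427]
228 [0.4104 0.0085 0.1418] [0.4107 0.0251 0.1429]
240 [0.4151 0.0082 0.1422] [0.4162 0.0249 0.1415]
252 [0.42   0.0078 0.1423] [0.4204 0.0247 0.1429]
264 [0.425  0.0074 0.1424] [0.4263 0.0246 0.1413]
276 [0.4297 0.0071 0.1431] [0.4309 0.0244 0.1425]
288 [0.4357 0.0066 0.1421] [0.4359 0.0242 0.1429]
300 [0.4136 0.0124 0.1818] [0.4136 0.0236 0.1825]
312 [0.4153 0.0125 0.1843] [0.4163 0.0235 0.1836]
edge at own y 0 [0.54829605 0.02009447]
tcp own -0.18333502726655554 -0.006154524802772206
tool y angle 1.524 q7 0.308 shift [array([0.0161, 0.0357, 0.0815]), np.float64(0.0038)]
```

View pics/q_wrist.png

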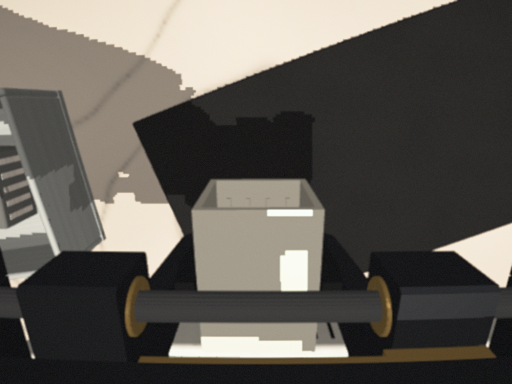

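Request:
arm_command:
  plan:
    - [0.03, 0, 0.018, 0.043, 0]
    - [0.03, 0, 0.0177, 0.0435, 0]
    - [0.03, 0.025, 0, 0, 0]
    - [0.03, 0.016, 0, 0, 0]
    - [0.03, 0, 0, 0, 0]
    - [0.03, 0, 0, 0, 0]

```text
clock: 37.02
tool_pos: [0.5281, 0.0509, 0.0609]
eef_rot: [0.017, 0.707, -0.017, 0.707]
contact_force: [0.2, 0.6, -0.7]
opening: 0.541
```

Request:
arm_command:
  plan:
    - [0.03, 0.004, 0, 0, 0]
    - [0.03, 0.004, 0, 0, 0]
    - [0.03, 0.003, 0, 0, 0]
    - [0.03, 0, 0, 0, 0]
    - [0.03, 0, 0, 0, 0]

```text
clock: 37.65
tool_pos: [0.5277, 0.0511, 0.0495]
eef_rot: [0.017, 0.707, -0.017, 0.706]
contact_force: [-4.8, 0.3, 3.9]
opening: 0.546
```

Run:
```python
from m import *
st=r.get_state();print(st['tool_pos'],st['opening']*.0881,st['contact_force'])
c,T,p,d=snap("wrist","s_wrist");P=cloud(c,T,d)
for v in range(140,300,12): print(v,P[v,270].round(4))
```

```text
[0.52768452 0.05106911 0.04947802] 0.0480871078453338 [-4.7784766   0.28154096  3.94279473]
140 [0.4764 0.0607 0.0033]
152 [0.4834 0.0604 0.0063]
164 [0.4912 0.0601 0.0046]
176 [0.4989 0.0598 0.0045]
188 [0.4859 0.0575 0.0823]
200 [0.4904 0.0573 0.0832]
212 [0.4947 0.0571 0.0847]
224 [0.4989 0.0569 0.0866]
236 [0.5033 0.0567 0.0877]
248 [0.508  0.0565 0.0884]
260 [0.5127 0.0563 0.0891]
272 [0.5169 0.0561 0.091 ]
284 [0.5221 0.0559 0.0911]
296 [0.5011 0.0553 0.1296]
```

View pics/s_wrist.png

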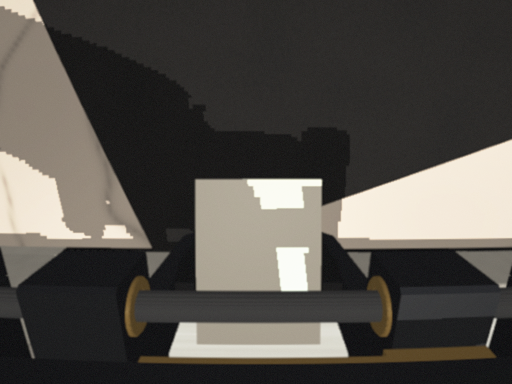

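Request:
arm_command:
  plan:
    - [0.03, 0.004, 0, 0, 0]
    - [0.03, 0.003, 0, 0, 0]
    - [0.03, 0, 0, 0, 0]
    - [0.03, 0.003, 0, -0.002, 0]
    - [0.03, 0.004, 0, -0.001, 0]
    - [0.03, 0, 0, 0, 0]

```text
clock: 38.45
tool_pos: [0.5255, 0.0509, 0.0352]
eef_rot: [0.017, 0.707, -0.017, 0.707]
contact_force: [0.7, 0.1, -1.6]
opening: 0.545
```

Run:
```python
from m import *
st=r.get_state();print(st['tool_pos'],st['opening']*.0881,st['contact_force'])
c,T,p,d=snap("wrist","t_wrist");P=cloud(c,T,d)
for v in range(164,300,12): print(v,P[v,270].round(4))
```

```text
[0.52552237 0.05092177 0.03517749] 0.048034116398923146 [ 0.68795129  0.11971171 -1.55347491]
164 [0.4766 0.0581 0.0564]
176 [0.4808 0.0578 0.0602]
188 [0.485  0.0576 0.0631]
200 [0.4892 0.0573 0.0656]
212 [0.4933 0.0571 0.0683]
224 [0.4967 0.0568 0.0722]
236 [0.5009 0.0566 0.074 ]
248 [0.5046 0.0564 0.0765]
260 [0.5082 0.0561 0.0791]
272 [0.512  0.0559 0.0813]
284 [0.5146 0.0557 0.0851]
296 [0.499  0.0552 0.1151]
```

Request:
arm_command:
  plan:
    - [0.03, 0.004, 0, -0.004, 0]
    - [0.03, 0, 0, 0.003, 0]
    - [0.03, 0.002, 0, 0.003, 0]
    - [0.03, 0.001, 0, 0.003, 0]
    - [0.03, 0, 0, 0.002, 0]
    - [0.03, 0, 0, 0, 0]
  force: 5

```text
clock: 39.25
tool_pos: [0.5286, 0.0508, 0.0275]
eef_rot: [0.017, 0.709, -0.017, 0.704]
contact_force: [-7.1, 1.7, -2.2]
opening: 0.546
```

Run:
```python
from m import *
st=r.get_state();print(st['tool_pos'],st['opening']*.0881,st['contact_force'])
c,T,p,d=snap("wrist","u_wrist");P=cloud(c,T,d)
for v in range(164,300,12): print(v,P[v,270].round(4))
```

```text
[0.52863756 0.05075975 0.02750195] 0.048083584849528634 [-7.05872444  1.66135051 -2.21714695]
164 [0.4801 0.0579 0.0477]
176 [0.4845 0.0577 0.0506]
188 [0.4886 0.0574 0.0544]
200 [0.4921 0.0571 0.0597]
212 [0.496  0.0568 0.0624]
224 [0.4993 0.0566 0.0667]
236 [0.5022 0.0563 0.0712]
248 [0.5061 0.0561 0.0728]
260 [0.5095 0.0559 0.0756]
272 [0.5125 0.0557 0.0786]
284 [0.5152 0.0555 0.082 ]
296 [0.5028 0.0551 0.1073]
```

View pics/u_wrist.png

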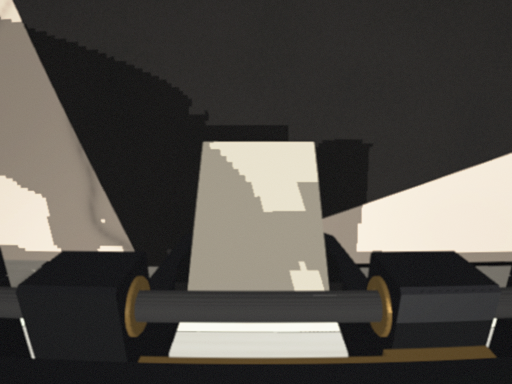

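Request:
arm_command:
  plan:
    - [0.03, 0.003, 0, -0.004, 0]
    - [0.03, 0.004, 0, 0, 0]
    - [0.03, 0.001, 0, 0, 0]
    - [0.03, 0, 0, 0, 0]

```text
clock: 39.8
tool_pos: [0.5293, 0.0507, 0.0212]
eef_rot: [0.017, 0.706, -0.018, 0.707]
contact_force: [-1.4, -1.5, 5.9]
opening: 0.541
```

```bash
cat >> m.py <<'E'
def tilt(name,col=270):
    st=r.get_state();print(st['clock'],st['tool_pos'].round(4),(st['opening']*.0881).round(4),st['contact_force'].round(1))
    c,T,p,d=snap("wrist",name);P=cloud(c,T,d)
    q=P[140:290,col-15:col+16:5].reshape(-1,3); ax=st['tool_pos']-[0,0,.019]*np.array(-1)
    M=yaw(st); zt=M[:,2]
    l=np.c_[(q-ax)@zt,(q-ax)[:,2]]; l=l[(l[:,1]>-.025)&(l[:,1]<.045)&(l[:,0]<.01)]
    # keep the dominant plane (line in the z-tool/height section)
    vx,vy,x0,y0=cv2.fitLine(l.astype(np.float32),cv2.DIST_HUBER,0,.002,.001).ravel()
    if vx<0: vx,vy=-vx,-vy
    res=np.abs((l-[x0,y0])@[-vy,vx]); k=l[res<.003]; t=k@[vx,vy]
    print("tilt deg",np.degrees(np.arctan2(vy,vx)).round(1),"top face above axis",(float(np.dot([x0,y0],[-vy,vx]))*1000).__round__(1),"mouth end along",(t.min()*1000).round(1),"n",len(k),len(l))
E
python3 - <<'E'
from m import *
tilt("v_wrist")
E
```

```text
Traceback (most recent call last):
  File "m.py", line 33, in tilt
    st=r.get_state();print(st['clock'],st['tool_pos'].round(4),(st['opening']*.0881).round(4),st['contact_force'].round(1))
                                                               ^^^^^^^^^^^^^^^^^^^^^^^^^^^
AttributeError: 'float' object has no attribute 'round'
```

```bash
sed -i "s/(st\['opening'\]\*.0881).round(4)/round(st['opening']*.0881,4)/" m.py
python3 - <<'E'
from m import *
tilt("v_wrist")
E
```

```text
39.8 [0.5293 0.0507 0.0212] 0.0476 [-1.4 -1.5  5.9]
tilt deg 44.3 top face above axis 39.6 mouth end along -43.0 n 1026 1026
```

View pics/v_wrist.png

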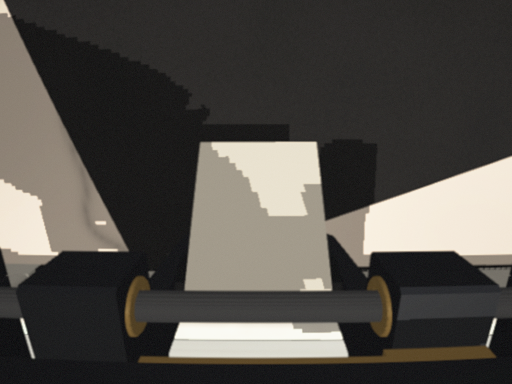

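Request:
arm_command:
  plan:
    - [0.03, -0.0015, 0, -0.005, 0]
    - [0.03, -0.0015, 0, -0.005, 0]
    - [0.03, -0.0005, 0, -0.005, 0]
    - [0.03, 0, 0, 0, 0]

```text
clock: 40.35
tool_pos: [0.5129, 0.0518, 0.0241]
eef_rot: [0.017, 0.707, -0.017, 0.707]
contact_force: [-0.7, -0.3, -0.1]
opening: 0.541
```

Run:
```python
from m import *
tilt("w_wrist")
```

```text
40.35 [0.5129 0.0518 0.0241] 0.0477 [-0.7 -0.3 -0.1]
tilt deg 44.2 top face above axis 39.6 mouth end along -43.0 n 1030 1030
```

View pics/w_wrist.png

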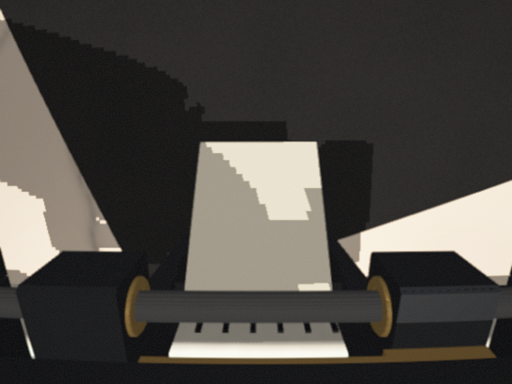

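Request:
arm_command:
  plan:
    - [0.03, 0, 0, 0.005, 0]
    - [0.03, 0.0015, 0, 0.005, 0]
    - [0.03, 0.001, 0, 0.003, 0]
    - [0.03, 0.0005, 0, 0, 0]
    - [0.03, 0, 0, 0, 0]

```text
clock: 41.02
tool_pos: [0.5271, 0.0511, 0.0214]
eef_rot: [0.017, 0.706, -0.017, 0.707]
contact_force: [1.3, 0.3, 1.0]
opening: 0.54
```

Request:
arm_command:
  plan:
    - [0.03, 0.001, 0, 0.003, 0]
    - [0.03, 0, 0, 0.001, 0]
    - [0.03, 0, 0, 0, 0]
    - [0.06, 0, 0, 0, 0]
    - [0.06, 0, 0, 0, 0]
    - [0.06, 0, 0, 0, 0]

```text
clock: 41.78
tool_pos: [0.531, 0.0509, 0.0201]
eef_rot: [0.017, 0.707, -0.017, 0.707]
contact_force: [0.1, 0.0, -0.3]
opening: 0.681
```

Run:
```python
from m import *
tilt("x_wrist")
c,T,p,d=snap("scene","x_scene");crop(p,180,120,340,248,5,"x_scene")
```

```text
41.775 [0.531  0.0509 0.0201] 0.06 [ 0.1  0.  -0.3]
tilt deg 41.6 top face above axis 41.1 mouth end along -43.1 n 1045 1045
```

View pics/x_wrist.png

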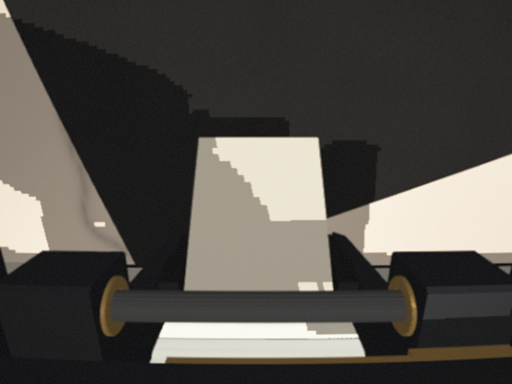

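View pics/x_scene.png

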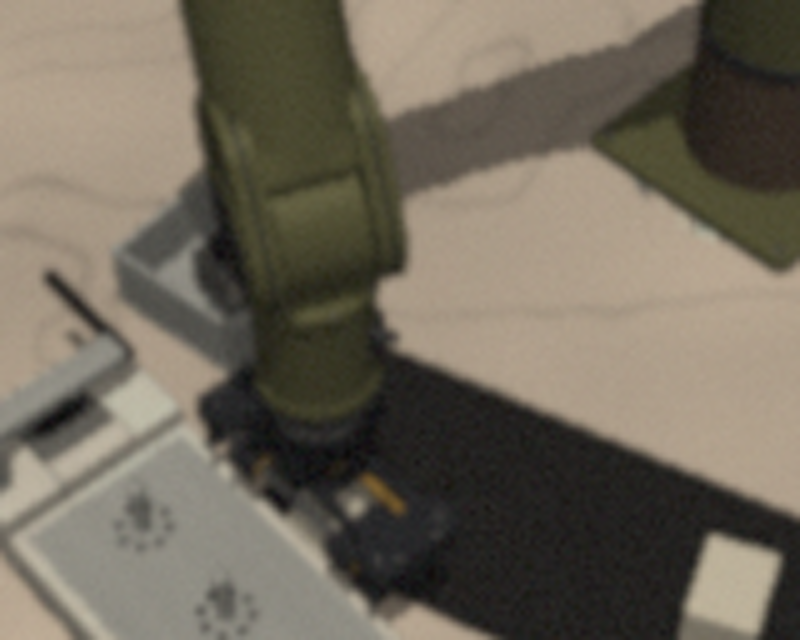

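Request:
arm_command:
  plan:
    - [0.06, -0.005, 0, -0.01, 0]
    - [0.06, 0, 0, -0.01, 0]
    - [0.06, 0, 0, 0, 0]
    - [0.03, 0, 0, 0, 0]
    - [0.03, 0, 0, 0, 0]
    - [0.03, 0, 0, 0, 0]
    - [0.03, 0, 0, 0, 0]

```text
clock: 42.75
tool_pos: [0.5108, 0.0519, 0.0252]
eef_rot: [0.017, 0.707, -0.017, 0.707]
contact_force: [-0.5, 0.5, 1.5]
opening: 0.546
```

Run:
```python
from m import *
tilt("y_wrist")
```

```text
42.75 [0.5108 0.0519 0.0252] 0.0481 [-0.5  0.5  1.5]
tilt deg 41.8 top face above axis 24.0 mouth end along -32.3 n 747 747
```

View pics/y_wrist.png

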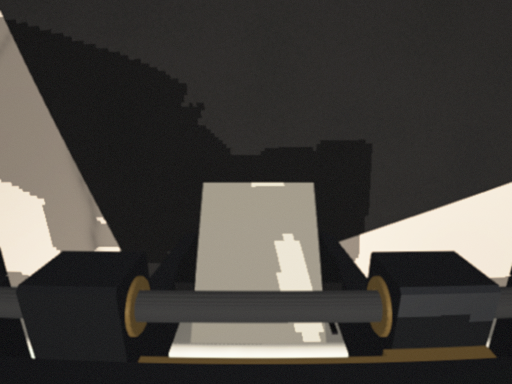

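Request:
arm_command:
  plan:
    - [0.03, -0.008, 0, 0, 0]
    - [0.03, 0, 0, 0.004, 0]
    - [0.03, 0.002, 0, 0.003, 0]
    - [0.03, 0.003, 0, 0.002, 0]
    - [0.03, 0.002, 0, 0.002, 0]
    - [0.03, 0, 0, 0, 0]

```text
clock: 43.55
tool_pos: [0.5206, 0.0513, 0.0256]
eef_rot: [0.017, 0.708, -0.017, 0.706]
contact_force: [-3.5, 0.5, -0.2]
opening: 0.543
```

Run:
```python
from m import *
tilt("z_wrist")
```

```text
43.55 [0.5206 0.0513 0.0256] 0.0478 [-3.5  0.5 -0.2]
tilt deg 53.4 top face above axis 27.7 mouth end along -34.8 n 818 818
```

Request:
arm_command:
  plan:
    - [0.03, 0.001, 0, 0.002, 0]
    - [0.03, 0, 0, 0.002, 0]
    - [0.03, 0, 0, 0.002, 0]
    - [0.03, 0, 0, 0.002, 0]
    - [0.03, 0, 0, 0.001, 0]
    - [0.03, 0, 0, 0, 0]

```text
clock: 44.35
tool_pos: [0.5281, 0.0508, 0.0247]
eef_rot: [0.017, 0.708, -0.017, 0.705]
contact_force: [-8.3, 1.4, 1.3]
opening: 0.541
```

Run:
```python
from m import *
tilt("aa_wrist")
```

```text
44.35 [0.5281 0.0508 0.0247] 0.0476 [-8.3  1.4  1.3]
tilt deg 54.8 top face above axis 33.8 mouth end along -37.6 n 915 915
```

View pics/aa_wrist.png

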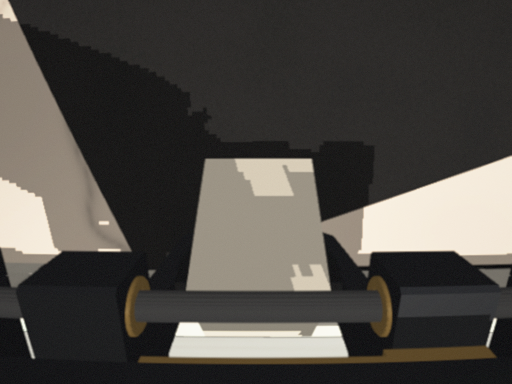

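Request:
arm_command:
  plan:
    - [0.03, 0.001, 0, 0, 0]
    - [0.06, 0, 0, 0, 0]
    - [0.06, 0, 0, 0, 0]
    - [0.06, 0, 0, 0, 0]

```text
clock: 44.9
tool_pos: [0.5315, 0.0508, 0.0243]
eef_rot: [0.017, 0.706, -0.017, 0.707]
contact_force: [0.2, 0.5, -0.2]
opening: 0.681
```

Run:
```python
from m import *
tilt("ab_wrist")
```

```text
44.9 [0.5315 0.0508 0.0243] 0.06 [ 0.2  0.5 -0.2]
tilt deg 54.8 top face above axis 36.9 mouth end along -39.9 n 967 967
```

View pics/ab_wrist.png

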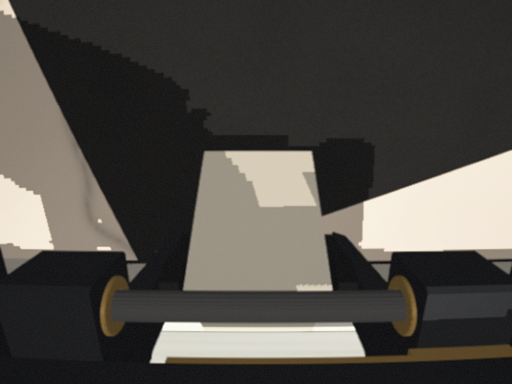

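Request:
arm_command:
  plan:
    - [0.06, -0.003, 0, -0.009, 0]
    - [0.06, 0, 0, -0.009, 0]
    - [0.06, 0, 0, 0, 0]
    - [0.03, 0, 0, 0, 0]
    - [0.03, 0, 0, 0, 0]
    - [0.03, 0, 0, 0, 0]
    - [0.03, 0, 0, 0, 0]
    - [0.03, 0, 0, 0.003, 0]
    - [0.03, 0, 0, 0.003, 0]
    - [0.03, 0, 0, 0.003, 0]
    - [0.03, 0, 0, 0, 0]

```text
clock: 46.32
tool_pos: [0.5177, 0.0514, 0.0264]
eef_rot: [0.017, 0.709, -0.017, 0.705]
contact_force: [-6.9, 0.9, 1.5]
opening: 0.541
```

Run:
```python
from m import *
tilt("ac_wrist")
```

```text
46.325 [0.5177 0.0514 0.0264] 0.0477 [-6.9  0.9  1.5]
tilt deg 55.2 top face above axis 24.2 mouth end along -33.0 n 759 759
```

View pics/ac_wrist.png

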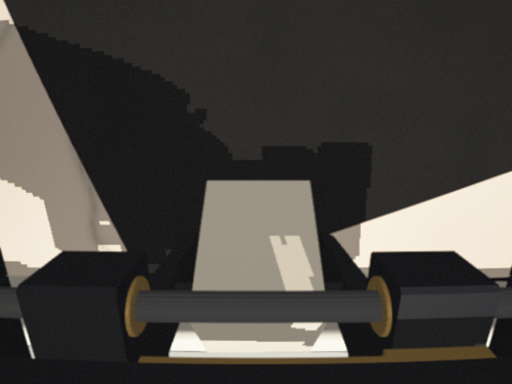

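Request:
arm_command:
  plan:
    - [0.03, 0, 0, -0.003, 0]
    - [0.03, -0.003, 0, 0, 0]
    - [0.03, 0, 0, 0.003, 0]
    - [0.03, 0, 0, 0.003, 0]
    - [0.03, 0, 0, 0.003, 0]
    - [0.03, 0, 0, 0.002, 0]
    - [0.03, 0, 0, 0, 0]

```text
clock: 47.25
tool_pos: [0.5262, 0.051, 0.0294]
eef_rot: [0.017, 0.709, -0.017, 0.705]
contact_force: [-7.1, 2.3, -0.4]
opening: 0.548
```

Run:
```python
from m import *
tilt("ad_wrist")
```

```text
47.25 [0.5262 0.051  0.0294] 0.0483 [-7.1  2.3 -0.4]
tilt deg 58.4 top face above axis 28.6 mouth end along -36.2 n 836 836
```

View pics/ad_wrist.png

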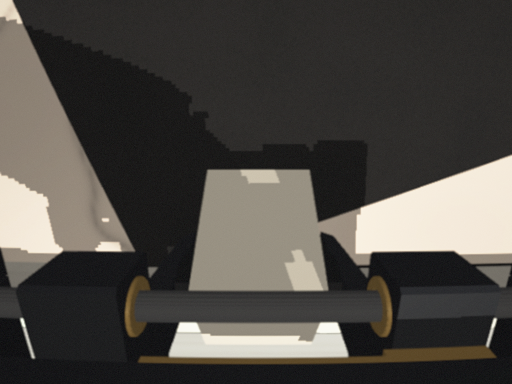

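Request:
arm_command:
  plan:
    - [0.03, 0.002, 0, -0.003, 0]
    - [0.03, 0.003, 0, -0.001, 0]
    - [0.03, 0.0005, 0, -0.005, 0]
    - [0.03, 0, 0, -0.005, 0]
    - [0.03, 0, 0, -0.005, 0]
    - [0.03, 0, 0, 0, 0]

```text
clock: 48.05
tool_pos: [0.5101, 0.0521, 0.0248]
eef_rot: [0.017, 0.707, -0.017, 0.707]
contact_force: [1.4, -0.2, 5.2]
opening: 0.546
```

Run:
```python
from m import *
tilt("ae_wrist")
```

```text
48.05 [0.5101 0.0521 0.0248] 0.0481 [ 1.4 -0.2  5.2]
tilt deg 64.5 top face above axis 29.6 mouth end along -35.5 n 822 822
```

View pics/ae_wrist.png

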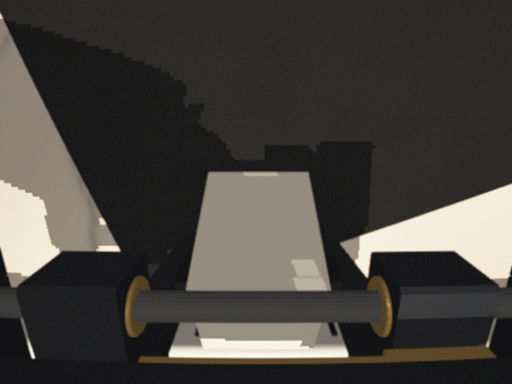

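Works: 64.5°. Continue pressing and dragging toward the robot.

Request:
arm_command:
  plan:
    - [0.03, 0.0005, 0, -0.006, 0]
    - [0.03, 0.0005, 0, -0.006, 0]
    - [0.03, 0.0005, 0, -0.006, 0]
    - [0.03, 0.0005, 0, -0.006, 0]
    - [0.03, 0, 0, 0, 0]

```text
clock: 48.72
tool_pos: [0.485, 0.053, 0.0225]
eef_rot: [0.017, 0.708, -0.017, 0.706]
contact_force: [-1.0, 1.3, 2.8]
opening: 0.547
```

Run:
```python
from m import *
tilt("af_wrist")
```

```text
48.725 [0.485  0.053  0.0225] 0.0482 [-1.   1.3  2.8]
tilt deg 74.7 top face above axis 28.8 mouth end along -33.0 n 695 767
```

View pics/af_wrist.png

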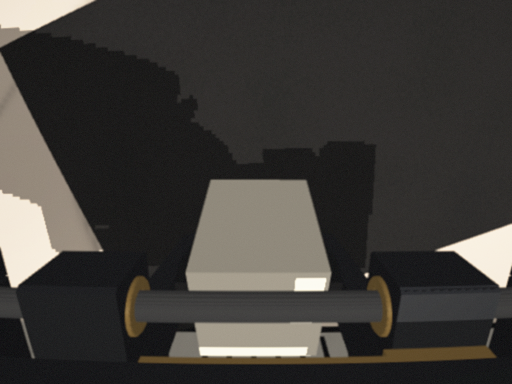

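Request:
arm_command:
  plan:
    - [0.065, 0, 0, 0, 0]
    - [0.065, 0, 0, 0, 0]
    - [0.065, 0, 0, 0, 0]
    - [0.065, 0, 0, 0, 0]

```text
clock: 49.28
tool_pos: [0.4865, 0.053, 0.0226]
eef_rot: [0.017, 0.707, -0.017, 0.707]
contact_force: [0.4, -0.1, 0.6]
opening: 0.734
```

Run:
```python
from m import *
tilt("ag_wrist")
```

```text
49.275 [0.4865 0.053  0.0226] 0.0647 [ 0.4 -0.1  0.6]
tilt deg 3.6 top face above axis 28.7 mouth end along -38.3 n 609 812
```

View pics/ag_wrist.png

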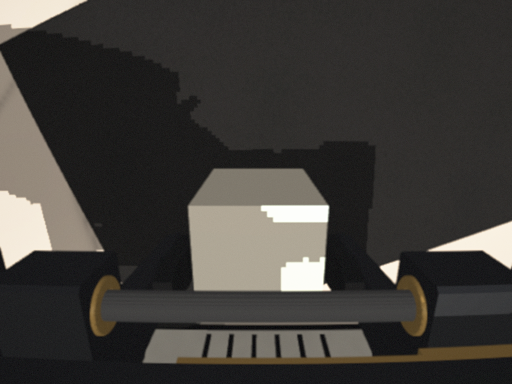

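Request:
arm_command:
  plan:
    - [0.065, 0, 0, -0.014, 0]
    - [0.065, 0, 0, 0, 0]
    - [0.03, 0, 0, 0, 0]
    - [0.03, 0, 0, 0, 0]
    - [0.03, 0, 0, 0, 0]
    - [0.03, 0, 0, 0, 0]
    - [0.03, -0.02, 0, 0, 0]
    - [0.03, -0.05, 0, 0, 0]
    - [0.03, -0.05, 0, 0, 0]
    - [0.03, -0.03, 0, 0, 0]
    - [0.03, 0, 0, 0, 0]
  force: 15

```text
clock: 50.7
tool_pos: [0.4736, 0.0539, 0.1743]
eef_rot: [0.018, 0.706, -0.017, 0.708]
contact_force: [0.4, -0.5, -1.4]
opening: 0.544
```

Run:
```python
from m import *
tilt("ah_wrist")
c,T=campose("top")
for uv in [(208,190),(330,194),(453,199)]: print("peg ring",onplane(c,T,[(170+uv[0]/4,90+uv[1]/4)],.05).round(4))
o=np.array([.6232,.0163]);a=np.radians(-2.9);yd=np.array([-np.sin(a),np.cos(a)])
print([(o+k*yd).round(4) for k in (.13,.04,-.05,.21)])
todo([*(o+.04*yd),.17],np.radians(87.1))
c,T,p,d=snap("scene","ah_scene");crop(p,180,120,340,248,5,"ah_scene")
```

```text
50.7 [0.4736 0.0539 0.1743] 0.0479 [ 0.4 -0.5 -1.4]
tilt deg 80.3 top face above axis 25.1 mouth end along -27.6 n 294 635
peg ring [[0.6298 0.1464 0.05  ]]
peg ring [[0.6248 0.0562 0.05  ]]
peg ring [[ 0.6191 -0.0345  0.05  ]]
[array([0.6298, 0.1461]), array([0.6252, 0.0562]), array([ 0.6207, -0.0336]), array([0.6338, 0.226 ])]
tool y angle 1.5214 q7 0.531 shift [array([0.0032, 0.0104, 0.1521]), np.float64(0.0012)]
```

View pics/ah_wrist.png

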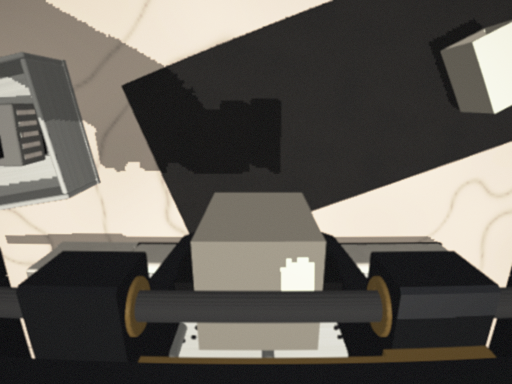

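View pics/ah_scene.png

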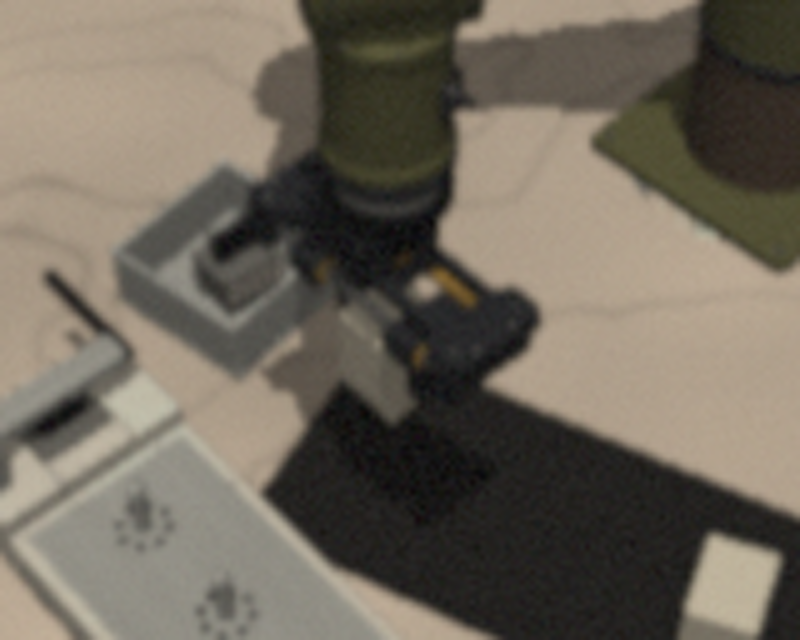

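Request:
arm_command:
  plan:
    - [0.03, 0, 0.0026, 0.038, 0]
    - [0.03, 0, 0.0026, 0.038, 0]
    - [0.03, 0, 0.0026, 0.038, 0]
    - [0.03, 0, 0.0026, 0.038, 0]
    - [0.03, 0, 0, 0, 0]
    - [0.03, 0.04, 0, 0, 0]
    - [0.03, 0.03, 0, 0, 0]
    - [0.03, 0.02, 0, 0, 0]
    - [0.03, 0.01, 0, 0, 0]
    - [0.03, 0, 0, 0, 0]

```text
clock: 52.05
tool_pos: [0.6245, 0.0568, 0.0723]
eef_rot: [0.017, 0.707, -0.017, 0.707]
contact_force: [0.7, -0.1, -1.0]
opening: 0.545
```

Request:
arm_command:
  plan:
    - [0.03, 0.003, 0, 0, 0]
    - [0.03, 0.002, 0, 0, 0]
    - [0.03, 0, 0, 0, 0]

```text
clock: 52.42
tool_pos: [0.6255, 0.0568, 0.0687]
eef_rot: [0.017, 0.706, -0.017, 0.707]
contact_force: [-0.7, -0.3, 4.1]
opening: 0.544
```

Request:
arm_command:
  plan:
    - [0.065, 0, 0, 0, 0]
    - [0.065, 0, 0, 0, 0]
    - [0.065, 0, 0, 0, 0]
    - [0.065, -0.04, 0, 0, 0]
    - [0.065, -0.06, 0, 0, 0]
    - [0.065, -0.06, 0, 0, 0]
    - [0.065, -0.03, 0, 0, 0]
    - [0.088, 0, 0, 0, 0]

```text
clock: 53.42
tool_pos: [0.6261, 0.0574, 0.2602]
eef_rot: [0.018, 0.705, -0.017, 0.709]
contact_force: [0.6, -0.7, -0.6]
opening: 0.825
```

Run:
```python
from m import *
c,T,p,d=snap("wrist","ai_wrist")
todo([.378,.2715,.25],np.radians(115))
```

```text
tool y angle 1.5219 q7 0.842 shift [array([ 0.0077,  0.2025, -0.2573]), np.float64(-0.4852)]
```

View pics/ai_wrist.png

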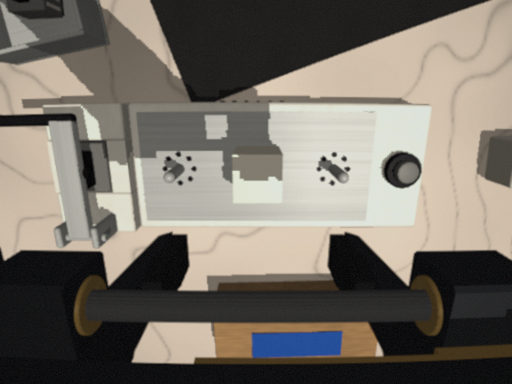

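Jar A stands over peg 1 (square at (257,175)). Now jar B.

Request:
arm_command:
  plan:
    - [0.088, 0, 0.034, -0.043, 0]
    - [0.088, 0, 0.034, -0.043, 0]
    - [0.088, 0, 0.034, -0.043, 0]
    - [0.088, 0, 0.034, -0.043, 0]
    - [0.088, 0, 0.034, -0.043, 0]
    - [0.088, 0, 0.032, -0.042, 0]
    - [0.088, 0, 0, 0, -0.16]
    - [0.088, 0, 0, 0, -0.16]
    - [0.088, 0, 0, 0, -0.165]
    - [0.088, 0, 0, 0, 0]
    - [0.088, 0, 0, 0, 0]

```text
clock: 54.85
tool_pos: [0.3777, 0.2705, 0.2568]
eef_rot: [-0.152, 0.691, 0.152, 0.69]
contact_force: [0.1, 0.2, -0.1]
opening: 1.001
```

Run:
```python
from m import *
c,T,p,d=snap("wrist","aj_wrist");jarw(p,d,c,T,(.378,.27))
todo([.378,.2715,.25],np.radians(115));print(r.get_state()['tool_pos'])
```

```text
[ 238  141   43   56 2284] [0.3754 0.27   0.053 ] [376.2 270.3  64.6  48.1  24.7]
tool y angle 2.0048 q7 0.584 shift [array([0.0071, 0.0007, 0.0005]), np.float64(-0.0024)]
[0.37781703 0.27062344 0.25706484]
```

View pics/aj_wrist.png

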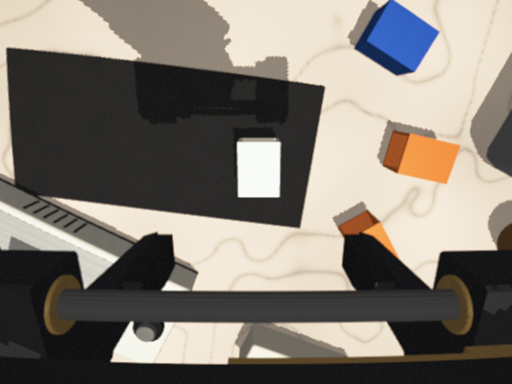

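Request:
arm_command:
  plan:
    - [0.07, 0.05, 0, -0.0015, 0]
    - [0.07, 0.05, 0, 0, 0]
    - [0.07, 0.05, 0, 0, 0]
    - [0.07, 0.05, 0, 0, 0]
    - [0.07, 0.03, 0, 0, 0]
    - [0.07, 0.012, 0, 0, 0]
    - [0.07, 0, 0, 0, 0]
    - [0.03, 0, 0, 0, 0]
    - [0.03, 0, 0, 0, 0]
    - [0.03, 0, 0, 0, 0]
    - [0.03, 0, 0, 0, 0]
  force: 6

```text
clock: 56.28
tool_pos: [0.3771, 0.2706, 0.0163]
eef_rot: [-0.153, 0.69, 0.153, 0.691]
contact_force: [0.0, 0.1, 5.8]
opening: 0.544
```

Request:
arm_command:
  plan:
    - [0.03, 0, 0, 0, 0]
    - [0.03, -0.02, 0, 0, 0]
    - [0.03, -0.05, 0, 0, 0]
    - [0.03, -0.05, 0, 0, 0]
    - [0.03, 0, 0, 0, 0.163]
    - [0.03, 0, 0, 0, 0.163]
    - [0.03, 0, 0, 0, 0.162]
    - [0.03, 0, 0, 0, 0]

```text
clock: 57.28
tool_pos: [0.3766, 0.2702, 0.1358]
eef_rot: [0.017, 0.707, -0.018, 0.707]
contact_force: [0.4, -0.3, -1.2]
opening: 0.541
```

Run:
```python
from m import *
tilt("ak_wrist")
o=np.array([.6232,.0163]);a=np.radians(-2.9);xd=np.array([np.cos(a),np.sin(a)]);yd=np.array([-xd[1],xd[0]])
todo([*(o-(.075+.029)*xd+.06*yd),.09],np.radians(87.1))
```

```text
57.275 [0.3766 0.2702 0.1358] 0.0477 [ 0.4 -0.3 -1.2]
tilt deg 0.6 top face above axis 17.8 mouth end along -32.7 n 536 539
tool y angle 1.5222 q7 -0.021 shift [array([ 0.0458, -0.1814,  0.1548]), np.float64(0.002)]
```

View pics/ak_wrist.png

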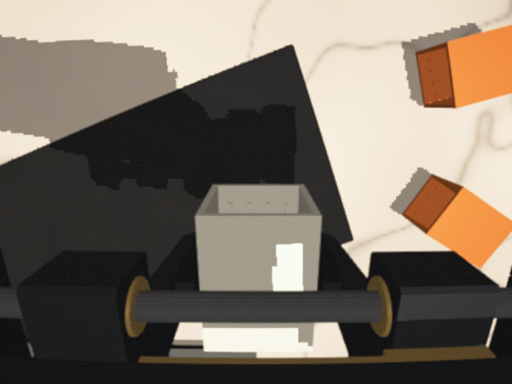

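Request:
arm_command:
  plan:
    - [0.03, 0, -0.0413, 0.031, 0]
    - [0.03, 0, -0.0413, 0.031, 0]
    - [0.03, 0, -0.0413, 0.031, 0]
    - [0.03, 0, -0.0413, 0.031, 0]
    - [0.03, 0, -0.0413, 0.031, 0]
    - [0.03, 0.04, 0, 0, 0]
    - [0.03, 0.03, 0, 0, 0]
    - [0.03, 0, 0, 0, 0]
    - [0.03, 0.004, 0, 0, 0]
    - [0.03, 0.004, 0, 0, 0]
    - [0.03, 0.004, 0, 0, 0]
    - [0.03, 0, 0, 0, 0]

```text
clock: 58.82
tool_pos: [0.5202, 0.0565, 0.0537]
eef_rot: [0.018, 0.707, -0.018, 0.707]
contact_force: [-3.8, 1.7, 3.3]
opening: 0.545
```

Run:
```python
from m import *
tilt("al_wrist")
```

```text
58.825 [0.5202 0.0565 0.0537] 0.048 [-3.8  1.7  3.3]
tilt deg 14.0 top face above axis 19.3 mouth end along -36.2 n 690 690
```

Request:
arm_command:
  plan:
    - [0.03, 0.004, 0, 0, 0]
    - [0.03, 0.004, 0, 0, 0]
    - [0.03, 0.003, 0, 0, 0]
    - [0.03, 0, 0, 0, 0]
    - [0.03, 0, 0, 0, 0]

```text
clock: 59.5
tool_pos: [0.5213, 0.0559, 0.0425]
eef_rot: [0.018, 0.707, -0.019, 0.707]
contact_force: [-1.8, 1.1, 0.3]
opening: 0.545
```

Run:
```python
from m import *
tilt("am_wrist")
```

```text
59.5 [0.5213 0.0559 0.0425] 0.048 [-1.8  1.1  0.3]
tilt deg 32.3 top face above axis 23.3 mouth end along -40.6 n 844 844
```

Request:
arm_command:
  plan:
    - [0.03, 0.004, 0, -0.001, 0]
    - [0.03, 0.004, 0, -0.001, 0]
    - [0.03, 0, 0, 0.002, 0]
    - [0.03, 0, 0, 0.002, 0]
    - [0.03, 0, 0, 0, 0]

```text
clock: 60.18
tool_pos: [0.5204, 0.0558, 0.0341]
eef_rot: [0.018, 0.708, -0.018, 0.705]
contact_force: [-5.3, -0.0, 2.1]
opening: 0.541
```

Run:
```python
from m import *
tilt("an_wrist")
```

```text
60.175 [0.5204 0.0558 0.0341] 0.0477 [-5.3 -0.   2.1]
tilt deg 44.6 top face above axis 25.1 mouth end along -39.9 n 853 853
```

View pics/an_wrist.png

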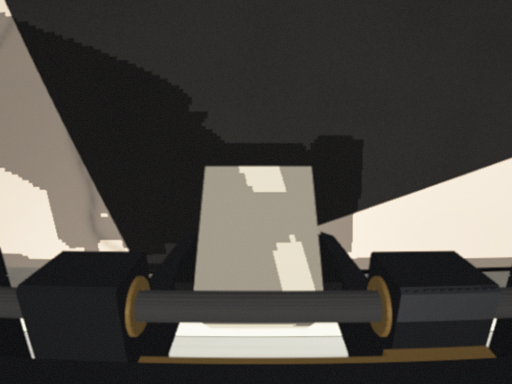

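Request:
arm_command:
  plan:
    - [0.03, 0, 0, 0.002, 0]
    - [0.03, 0, 0, 0.002, 0]
    - [0.03, 0, 0, 0.002, 0]
    - [0.03, 0, 0, 0.001, 0]
    - [0.03, 0, 0, 0, 0]

```text
clock: 60.85
tool_pos: [0.5244, 0.0556, 0.0333]
eef_rot: [0.017, 0.71, -0.018, 0.704]
contact_force: [-8.9, 1.9, -0.5]
opening: 0.547
```

Run:
```python
from m import *
tilt("ao_wrist")
```

```text
60.85 [0.5244 0.0556 0.0333] 0.0482 [-8.9  1.9 -0.5]
tilt deg 46.3 top face above axis 28.1 mouth end along -42.5 n 918 918
```

Request:
arm_command:
  plan:
    - [0.03, 0.003, 0, 0, 0]
    - [0.06, 0, 0, 0, 0]
    - [0.06, 0, 0, 0, 0]
    - [0.06, 0, 0, 0, 0]

```text
clock: 61.4
tool_pos: [0.5304, 0.0556, 0.0318]
eef_rot: [0.018, 0.707, -0.018, 0.707]
contact_force: [0.1, -0.5, -0.0]
opening: 0.679
```

Run:
```python
from m import *
tilt("ap_wrist")
```

```text
61.4 [0.5304 0.0556 0.0318] 0.0598 [ 0.1 -0.5 -0. ]
tilt deg 49.7 top face above axis 32.3 mouth end along -47.6 n 974 1008
```

Request:
arm_command:
  plan:
    - [0.06, 0.0046, 0, -0.009, 0]
    - [0.06, 0, 0, -0.0097, 0]
    - [0.06, 0, 0, 0, 0]
    - [0.03, 0, 0, 0, 0]
    - [0.03, 0, 0, 0, 0]
    - [0.03, 0, 0, 0, 0]
    - [0.03, 0, 0, 0, 0]
    - [0.03, -0.006, 0, 0, 0]
    - [0.03, 0, 0, 0, 0]

```text
clock: 62.58
tool_pos: [0.5111, 0.0567, 0.0334]
eef_rot: [0.018, 0.707, -0.018, 0.707]
contact_force: [0.2, -0.3, -0.5]
opening: 0.544
```

Run:
```python
from m import *
tilt("aq_wrist")
```

```text
62.575 [0.5111 0.0567 0.0334] 0.048 [ 0.2 -0.3 -0.5]
tilt deg 50.3 top face above axis 20.9 mouth end along -31.4 n 719 719
```

Request:
arm_command:
  plan:
    - [0.03, 0, 0, 0.005, 0]
    - [0.03, 0.001, 0, 0.003, 0]
    - [0.03, 0.001, 0, 0.003, 0]
    - [0.03, 0.001, 0, 0.003, 0]
    - [0.03, 0, 0, 0, 0]

```text
clock: 63.25
tool_pos: [0.5215, 0.0559, 0.0291]
eef_rot: [0.018, 0.709, -0.018, 0.705]
contact_force: [-6.8, 0.9, -0.3]
opening: 0.545
```

Run:
```python
from m import *
tilt("ar_wrist")
```

```text
63.25 [0.5215 0.0559 0.0291] 0.048 [-6.8  0.9 -0.3]
tilt deg 56.4 top face above axis 25.2 mouth end along -33.8 n 784 784
```

Request:
arm_command:
  plan:
    - [0.03, 0, 0, 0.002, 0]
    - [0.03, 0, 0, 0.002, 0]
    - [0.03, 0, 0, 0, 0]
    - [0.03, 0.002, 0, -0.006, 0]
    - [0.03, 0.003, 0, -0.003, 0]
    - [0.03, 0, 0, 0, 0]

```text
clock: 64.05
tool_pos: [0.5213, 0.0562, 0.0256]
eef_rot: [0.018, 0.706, -0.018, 0.708]
contact_force: [-0.4, -0.9, 3.5]
opening: 0.545
```

Run:
```python
from m import *
tilt("as_wrist")
```

```text
64.05 [0.5213 0.0562 0.0256] 0.048 [-0.4 -0.9  3.5]
tilt deg 58.2 top face above axis 27.9 mouth end along -35.0 n 812 812
```

Contact with the mat (3.5 N up); drag toward the robot.

Request:
arm_command:
  plan:
    - [0.03, 0, 0, -0.006, 0]
    - [0.03, 0.0003, 0, -0.006, 0]
    - [0.03, 0.0003, 0, -0.006, 0]
    - [0.03, 0.0003, 0, -0.006, 0]
    - [0.03, 0, 0, -0.006, 0]
    - [0.03, 0, 0, -0.006, 0]
    - [0.03, 0, 0, 0, 0]

```text
clock: 64.97
tool_pos: [0.4826, 0.0581, 0.0241]
eef_rot: [0.018, 0.708, -0.018, 0.706]
contact_force: [0.7, 0.5, 5.3]
opening: 0.546
```

Run:
```python
from m import *
tilt("at_wrist")
```

```text
64.975 [0.4826 0.0581 0.0241] 0.0481 [0.7 0.5 5.3]
tilt deg 65.8 top face above axis 27.3 mouth end along -32.6 n 773 773
```

View pics/at_wrist.png

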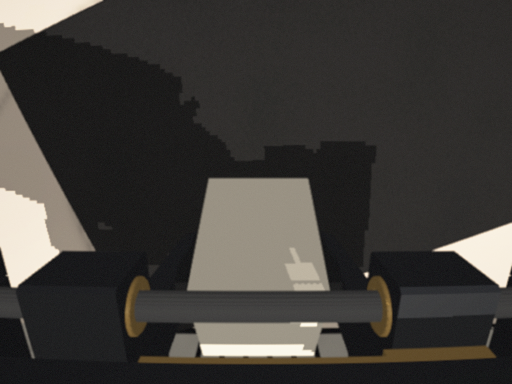

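Request:
arm_command:
  plan:
    - [0.03, 0.0006, 0, -0.006, 0]
    - [0.03, 0.0006, 0, -0.006, 0]
    - [0.03, 0.0006, 0, -0.006, 0]
    - [0.03, 0.0006, 0, -0.006, 0]
    - [0.03, 0, 0, 0, 0]

```text
clock: 65.65
tool_pos: [0.4588, 0.0592, 0.0217]
eef_rot: [0.018, 0.708, -0.018, 0.706]
contact_force: [-1.1, 0.6, 4.0]
opening: 0.543
```

Run:
```python
from m import *
tilt("au_wrist")
```

```text
65.65 [0.4588 0.0592 0.0217] 0.0479 [-1.1  0.6  4. ]
tilt deg 74.1 top face above axis 26.5 mouth end along -31.4 n 728 733
```

Request:
arm_command:
  plan:
    - [0.065, 0, 0, 0, 0]
    - [0.065, 0, 0, 0, 0]
    - [0.065, 0, 0, 0, 0]
    - [0.065, 0, 0, 0, 0]

```text
clock: 66.2
tool_pos: [0.4601, 0.0592, 0.0217]
eef_rot: [0.018, 0.707, -0.018, 0.707]
contact_force: [-0.7, -0.1, -0.2]
opening: 0.739
```

Run:
```python
from m import *
tilt("av_wrist")
```

```text
66.2 [0.4601 0.0592 0.0217] 0.0651 [-0.7 -0.1 -0.2]
tilt deg 61.1 top face above axis 33.9 mouth end along -21.2 n 175 783
```

View pics/av_wrist.png

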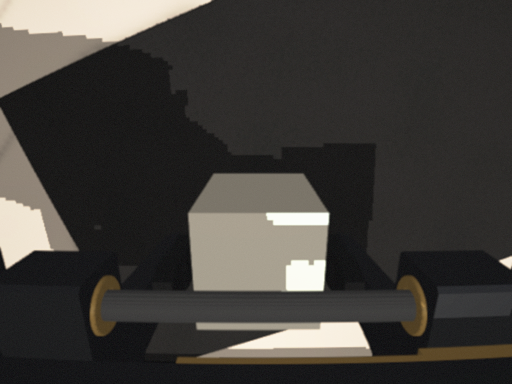

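Request:
arm_command:
  plan:
    - [0.065, 0, 0, -0.013, 0]
    - [0.065, 0, 0, 0, 0]
    - [0.03, 0, 0, 0, 0]
    - [0.03, 0, 0, 0, 0]
    - [0.03, 0, 0, 0, 0]
    - [0.03, 0, 0, 0, 0]
    - [0.03, -0.02, 0, 0, 0]
    - [0.03, -0.05, 0, 0, 0]
    - [0.03, -0.05, 0, 0, 0]
    - [0.03, -0.03, 0, 0, 0]
    - [0.03, 0, 0, 0, 0]
  force: 15

```text
clock: 67.62
tool_pos: [0.4481, 0.0599, 0.1734]
eef_rot: [0.019, 0.706, -0.018, 0.708]
contact_force: [0.6, 0.4, -1.1]
opening: 0.543
```

Run:
```python
from m import *
tilt("aw_wrist")
todo([.6298,.1463,.172],np.radians(87.1))
```

```text
67.625 [0.4481 0.0599 0.1734] 0.0478 [ 0.6  0.4 -1.1]
tilt deg 82.6 top face above axis 23.5 mouth end along -28.0 n 308 618
tool y angle 1.518 q7 0.499 shift [array([0.0003, 0.0963, 0.1776]), np.float64(-0.0022)]
```

View pics/aw_wrist.png

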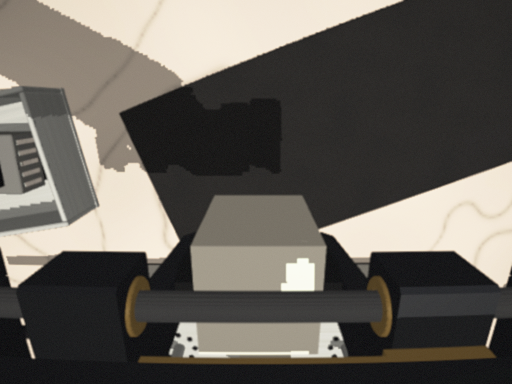

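Request:
arm_command:
  plan:
    - [0.03, 0, 0.0241, 0.0444, 0]
    - [0.03, 0, 0.0241, 0.0444, 0]
    - [0.03, 0, 0.0241, 0.0444, 0]
    - [0.03, 0, 0.024, 0.0444, 0]
    - [0.03, 0, 0, 0, 0]
    - [0.03, 0.04, 0, 0, 0]
    - [0.03, 0.03, 0, 0, 0]
    - [0.03, 0.02, 0, 0, 0]
    - [0.03, 0.011, 0, 0, 0]
    - [0.03, 0, 0, 0, 0]

```text
clock: 68.92
tool_pos: [0.6291, 0.1468, 0.0702]
eef_rot: [0.018, 0.707, -0.018, 0.707]
contact_force: [0.2, -0.9, -0.4]
opening: 0.541
```

Request:
arm_command:
  plan:
    - [0.03, 0.003, 0, 0, 0]
    - [0.03, 0.001, 0, 0, 0]
    - [0.03, 0, 0, 0, 0]

```text
clock: 69.3
tool_pos: [0.6301, 0.1471, 0.0678]
eef_rot: [0.019, 0.706, -0.018, 0.707]
contact_force: [-0.5, -0.4, 4.4]
opening: 0.54
```

Seated. Release, rise, look.

Request:
arm_command:
  plan:
    - [0.06, 0, 0, 0, 0]
    - [0.06, 0, 0, 0, 0]
    - [0.06, 0, 0, 0, 0]
    - [0.06, -0.04, 0, 0, 0]
    - [0.06, -0.06, 0, 0, 0]
    - [0.06, -0.06, 0, 0, 0]
    - [0.06, -0.06, 0, 0, 0]
    - [0.0, 0, 0, 0, 0]
    - [0.0, 0, 0, 0, 0]
    - [0.0, 0, 0, 0, 0]

```text
clock: 70.55
tool_pos: [0.6286, 0.1462, 0.2846]
eef_rot: [0.018, 0.708, -0.019, 0.706]
contact_force: [-0.1, 0.4, 0.1]
opening: 0.364
```

Run:
```python
from m import *
c,T,p,d=snap("wrist","ax_wrist");P=cloud(c,T,d)
jarw(p,d,c,T,(.63,.1463),.114,.01);jarw(p,d,c,T,(.6252,.0562),.114,.01)
c,T,p,d=snap("scene","ax_scene");crop(p,140,120,340,280,4,"ax_scene")
todo([.632,.2255,.15]);print(r.get_state()['tool_pos'],r.get_state()['opening'])
m=(p.max(2)<0)
```

```text
[ 237  154   47   46 2066] [0.6279 0.1472 0.115 ] [628.5 147.3  48.   48.5  86.9]
[ 149  153   51   46 2135] [0.6226 0.0575 0.1151] [622.7  57.3  51.1  48.6  87.2]
tool y angle 1.5192 q7 0.768 shift [array([ 0.1349,  0.0792, -0.0006])]
[0.62885883 0.14648567 0.285027  ] 0.27508848915368345
```

View pics/ax_wrist.png

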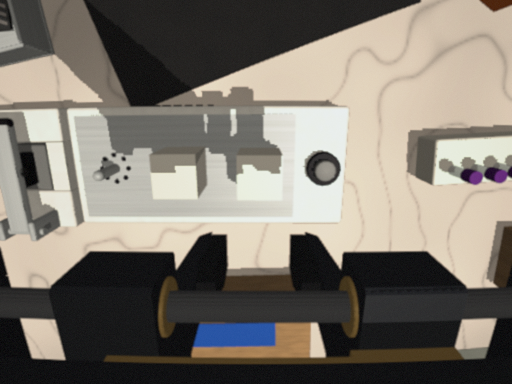

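View pics/ax_scene.png

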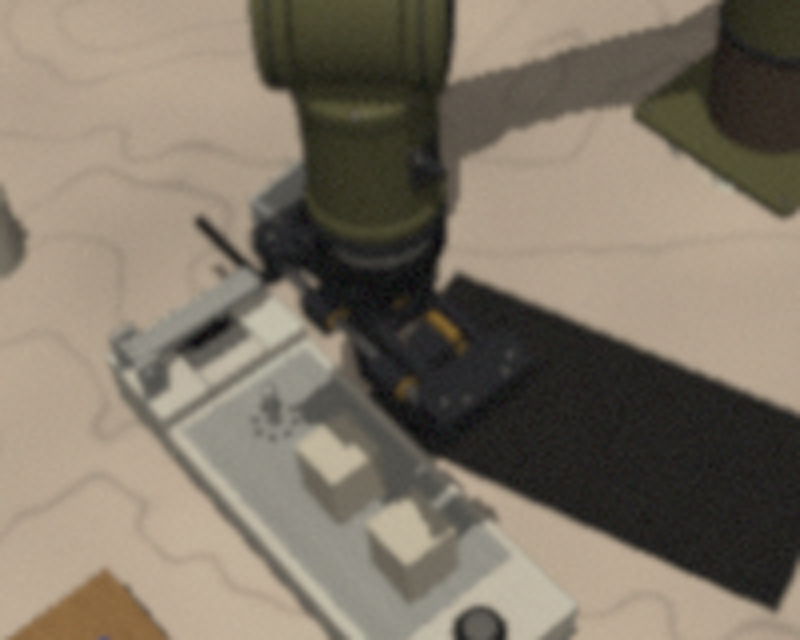

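Run:
```python
from m import *
f=np.load("pics/ax_wrist.npz");c=r.calibration("wrist");T=f['T'];P=cloud(c,T,f['d'])
for uv in [(322,168),(322,175),(10,130),(12,150),(15,170),(20,200),(4,122)]: print(uv,P[uv[1],uv[0]].round(4))
print(onplane(c,T,[(323.5,168.5)],.068).round(4),onplane(c,T,[(323.5,168.5)],.06).round(4))
f2=np.load("pics/ax_scene.npz");c2,T2=campose("scene");Q=cloud(c2,T2,f2['d'])
for uv in [(190,174),(195,180),(200,189),(180,205),(188,201),(197,195)]: print("sc",uv,Q[uv[1],uv[0]].round(4))
```

```text
(322, 168) [0.6309 0.221  0.0714]
(322, 175) [0.6388 0.2205 0.074 ]
(10, 130) [ 0.5643 -0.1198  0.1047]
(12, 150) [ 0.5857 -0.1221  0.1059]
(15, 170) [ 0.6077 -0.123   0.1077]
(20, 200) [ 0.6423 -0.1264  0.1076]
(4, 122) [ 0.5554 -0.1222  0.1076]
[[0.6323 0.2235 0.068 ]] [[0.634  0.2251 0.06  ]]
sc (190, 174) [ 0.5513 -0.2169  0.1029]
sc (195, 180) [ 0.5574 -0.1788  0.1067]
sc (200, 189) [ 0.5707 -0.1332  0.1084]
sc (180, 205) [ 0.6599 -0.1271  0.107 ]
sc (188, 201) [ 0.6307 -0.1218  0.1068]
sc (197, 195) [ 0.5913 -0.1252  0.1009]
```

Request:
arm_command:
  plan:
    - [0, 0, 0.039, 0, 0]
    - [0, 0, 0.039, 0, 0]
    - [0, 0.05, 0, 0, 0]
    - [0, 0.05, 0, 0, 0]
    - [0, 0.05, 0, 0, 0]
    - [0, 0.04, 0, 0, 0]
    - [0, 0.012, 0, 0, 0]
    - [0, 0, 0, 0, 0]

```text
clock: 71.65
tool_pos: [0.6333, 0.2249, 0.0844]
eef_rot: [0.018, 0.707, -0.018, 0.707]
contact_force: [0.6, -0.4, 1.6]
opening: 0.006
```

Request:
arm_command:
  plan:
    - [0, 0.004, 0, 0, 0]
    - [0, 0.003, 0, 0, 0]
    - [0, 0.003, 0, 0, 0]
    - [0, 0, 0, 0, 0]

```text
clock: 72.15
tool_pos: [0.6335, 0.2247, 0.0748]
eef_rot: [0.018, 0.707, -0.018, 0.707]
contact_force: [-0.7, 0.1, 0.3]
opening: 0.003
```

Request:
arm_command:
  plan:
    - [0, 0.003, 0, 0, 0]
    - [0, 0.003, 0, 0, 0]
    - [0, 0.002, 0, 0, 0]
    - [0, 0, 0, 0, 0]

```text
clock: 72.65
tool_pos: [0.6338, 0.225, 0.0671]
eef_rot: [0.018, 0.707, -0.018, 0.707]
contact_force: [-0.5, 0.1, 4.8]
opening: 0.003
```

Request:
arm_command:
  plan:
    - [0, 0.002, 0, 0, 0]
    - [0, 0.002, 0, 0, 0]
    - [0, 0, 0, 0, 0]

```text
clock: 73.03
tool_pos: [0.6339, 0.225, 0.0662]
eef_rot: [0.018, 0.706, -0.019, 0.708]
contact_force: [-6.9, -3.7, 23.8]
opening: 0.003
```

Bottomed (24 N, stop reached). Retract and check everything.

Request:
arm_command:
  plan:
    - [0, -0.01, 0, 0, 0]
    - [0, -0.05, 0, 0, 0]
    - [0, -0.06, 0, 0, 0]
    - [0, -0.06, 0, 0, 0]
    - [0, -0.05, 0, 0, 0]
    - [0, 0, 0, 0, 0]
    - [0, 0, 0, -0.05, 0]
    - [0, 0, 0, -0.05, 0]
    - [0, 0, 0, -0.05, 0]
    - [0, 0, 0, 0, 0]
    - [0, 0, 0, 0, 0]

```text
clock: 74.4
tool_pos: [0.4842, 0.2319, 0.2918]
eef_rot: [0.018, 0.707, -0.019, 0.707]
contact_force: [0.5, -0.2, -0.3]
opening: 0.008
```

Run:
```python
from m import *
print(r.get_state()['tool_pos'])
c,T,p,d=snap("top","ay_top");P=cloud(c,T,d)
jarw(p,d,c,T,(.63,.1463),.114,.01);jarw(p,d,c,T,(.6252,.0562),.114,.01)
crop(p,60,60,440,250,2,"ay_crop")
c,T,p,d=snap("scene","ay_scene");crop(p,100,120,300,280,4,"ay_scene");Q=cloud(c,T,d)
v,u=np.mgrid[120:280,140:240];
m=(np.hypot(Q[...,0]-.633,Q[...,1]-.2245)<.008)&(Q[...,2]>.055);print("button top z",np.median(Q[m][:,2]),m.sum())
m=(np.abs(Q[...,0]-.553)<.02)&(Q[...,1]<-.16)&(Q[...,1]>-.22)&(Q[...,2]>.07);print("bar z",np.percentile(Q[m][:,2],[50,90]),m.sum())
```

```text
[0.48416239 0.23192948 0.29183348]
button top z 0.072116186472783 18
bar z [0.10505814 0.10780518] 44
```

View pics/ay_crop.png

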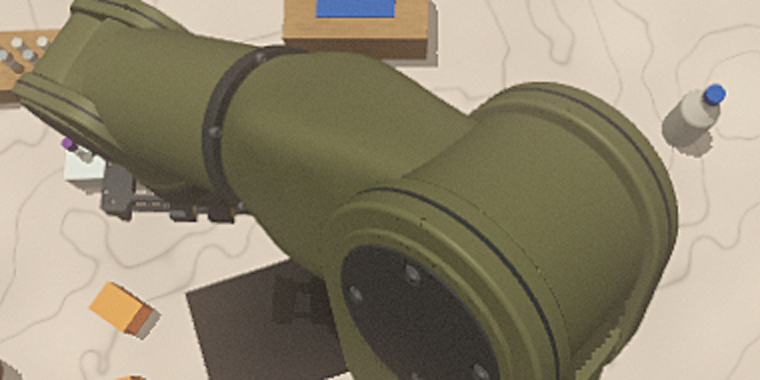

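View pics/ay_scene.png

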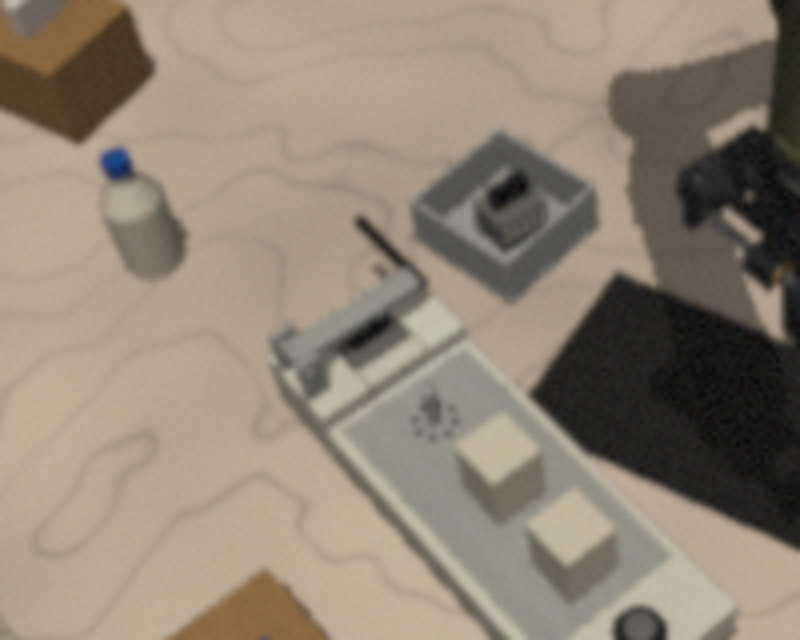

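Run:
```python
from plant import r
print(r.finish_job(), r.get_state()['clock'])
```

```text
the job is handed in; nothing more can be done
the job is handed in; nothing more can be done
```

I did the whole job and handed it in at about 75 s of the 210 s allowed; no verdict came back.

**What I did:**
- **Cartridges:** I swung the clamp up, put the spent cartridge in the bin, and set the fresh one in the cradle.
- **Clamp:** I brought it down by its handle, then pressed the bar from above until it stopped.
- **Jars:** Only two jars were on the mat. The tool cannot tilt, so I tipped each one up against the dryer's front edge and the mat, then set it mouth down over pegs 1 and 0.
- **Start button:** I pressed it until it bottomed (24 N), then backed the arm away.

**What the last checks showed:**
- **Clamp:** The handle bar's top measured 0.105–0.108 m; closed is 0.107 m.
- **Fresh cartridge:** I could not see it under the clamp. Before clamping, its rib measured at the same spot as the spent one's, within 0.2 mm.
- **Jars:** Before the button press, their tops measured 0.115 m (0.114 m expected), with centres within about 3 mm of the pegs. They looked unchanged in the last scene picture.
- **Button:** It was back up, with its top measured at 0.072 m.
- **Bin and bystanders:** The spent cartridge was in the bin and the wash bottle was untouched. The tube rack was only partly visible at the end, but the arm never went near it.

**What failed or disagreed:**
- The arm hid the dryer in the final top view, so that repeat measurement of the jars gave nothing.
- Wrist and top camera positions differed by about 2–4 mm, which was within the clearances.
- I saw no knock to any object, though I did not check for one specifically.

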